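Warp check of an autoclaved rack

ROBOT

A 7-joint arm with a two-finger parallel gripper is mounted at the origin on the work surface. World frame = base frame: x ahead of the robot, y to its left, z up, the work surface at z = 0. Lengths are in m, angles in rad, forces in N, time in s.
With the tool pointing down it reaches from about 0.35 to 0.9 m from the base axis. Payload 8.1 kg.
Tool frame: the origin (TCP) lies at the very end of the fingers, on their centre line; the grasp point (between the pads) lies 19 mm behind it; z points along the fingers, y is the direction in which the jaws open and shut (so a half turn about z gives the same grasp; the last joint's range is limited). The gripper opens to 92 mm and grips with 3 to 60 N. Pads are 19 mm wide; open, the fingers measure 130 mm over their backs; the gripper's body (75 mm by 190 mm) begins 47 mm behind the grasp point.
Start: joints at [1.203, 0.434, 0.025, 1.573, -0.012, 1.134, -0.075], TCP at [0.164, -0.603, 0.188] pointing down, gripper open.
Joint ranges: [-2.62, 2.62], [-0.44, 2.09], [-1.27, 1.32], [0.08, 2.57], [-1.32, 4.46], [0.12, 2], [-2.74, 2.74]. Speed limits (rad/s): [2.22, 2.22, 3.01, 3.01, 3.14, 3.14, 3.14].

INTERFACE

Orientations are given as a rotation vector (axis times angle).
In Python, from cell import observe, get_image, sign_off gives the robot as it stands.
- The arm moves only by the tool arm_command, never from a script. Its argument "deltas" is a list of rows, each an object with "xyz": the shift along the tool's x, y, z in cm, a list of three; "turn": the turn about the tool's z in degrees; "jaw": the closure in counts, from 0 (fully open) to 255 (shut). A call has 1 to 5 rows; each row is the pose to reach, as a shift and turn from the pose measured when the call began, along the tool's axes at that moment; what a row does not reach only later rows make up. A row lasts 1/12 s, in which the tool goes at most 41.7 mm and 7.16 degrees, less where a joint would pass 70% of its speed; a pose out of reach is approached as far as the arm can. A call with a gripper value outside its range is refused whole. The fingers move at their own pace and stop on an object; "force" is the grip in N (left out, the last holds). Time passes only in rows, so rows that repeat a pose let the fingers close. It gives the time, the measured TCP pose, the force and the opening at its end, in the units of the state.
- observe(): the state, without advancing time (a new reading comes with each control period).
- get_image(name): name is "scene" or "top" or "wrist"; returns a dict with "frame" (400x640x3 uint8, red, green, blue), "depth" (400x640 float32, m along the optical axis (not along the pixel's ray), 0 where there is no reading), "camera_matrix" (3x3 intrinsics, pixels), "distortion" ([k1, k2, p1, p2, k3] as OpenCV has them; the pictures are not rectified), "cam_to_world" (4x4, takes a point from camera to world coordinates). Camera axes: x right, y up, looking along -z (the intrinsics and any distortion apply to the point x, -y, -z); pixel columns grow to the right and rows downward; lengths in m; the calibration is good to about 2 mm. A picture is of the moment at which its call begins.
- sign_off(): hands the job in, once; it reports no verdict.
The state is a dict: "clock": time; "joints": joint angles; "dq": joint speeds; "joint_efforts": joint torques, N m; "position": TCP position; "ee_rot": TCP orientation; "force": force on the tool from outside, world axes, zero at the start; "ft_torque": the same for the moment, N m; "width": opening from 0.0 (shut) to 1.0 (fully open).
Only numpy, scipy, OpenCV 4.12 (cv2) and the standard library are available. Lean on these libraries where they do the work, as an engineer would, in place of code of your own. Each camera call takes 0.05 s, during which the arm holds its last target.

TASK

Check this blue tube rack for warp after the autoclave: first, with nothing touching the gauge's plunger, turn the dial gauge's bezel until its red zero mark lies under the pointer. Then press the rack's long side home against both fence buttons and its foot flat on the bed with one firm, not violent, slanting push, and finish while still holding it there so that the gauge can be read. Leave the amber bottle, the white plate and the pen alone.

Things in the scene. Friction and masses are not known exactly. Their poses are not given: they have to be found in the camera images.
- bed: flat aluminium bed plate of the checking jig, 270 x 210 mm, its top 18 mm above the table. Origin 14 mm below its top; +x points level towards the fence and gauge, +y along the fence, z up. It reaches from x = -115 to +155 mm and y = -105 to +105 mm. Fixed to the bench
- fence: dark steel fence bar, 200 mm long, top 34 mm above the table, with two round steel buttons of 12 mm diameter (45 mm either side of its middle, 9 mm above the bed) standing 3 mm proud of it. Origin: midway between the buttons, in the plane of their faces, at the bed's top. Axes as the bed's: +x points into the fence towards the gauge; the rack comes from -x
- bezel_center (a point): centre of the gauge's knurled bezel ring, halfway up, 46 mm above the table. Ring 58 mm across, 14 mm high (39 to 53 mm above the table), free all round, axis upright, 62 mm from the button plane in the fence's +x. The white dial with a bold red zero mark turns with it; the black pointer does not: at rest it points along the fence's +x (away from the rack)
- bezel (a joint): angle of bezel and dial in rad: 0 when the red zero mark lies under the resting pointer, positive counter-clockwise seen from above. It starts at 0.4 to 1.3, so it must be turned clockwise; range +-1.6, stays where it is left, takes about 0.06 N m. Grip it across and turn the gripper about the ring's axis
- plunger (a joint): how far the gauge's spring plunger is pushed in, m. At rest (0) its ball tip (8 mm) stands 4 mm in front of the button plane, midway between the buttons, 9 mm above the bed. A rack fully home pushes it in by 4 mm and the pointer turns 4/10 of a turn. It pushes back with 1.2 to 1.6 N, which can slide an unheld rack off the fence
- rack: blue plastic 96-place rack, 0.08 to 0.17 kg, loose on the bed 15 to 45 mm short of the buttons, up to 0.2 rad skew. Origin: centre of its underside, z up, +x side to the fence. Skirt 86 (x) x 128 (y) mm, 16 mm high; centred on it the deck 68 x 110 mm, top 42 mm above the bed: a ledge 9 mm wide, 16 mm above the bed, runs round the upright deck wall. Home, the origin is 43 mm from the button plane
- rack_end_a (a point): point inside the rack, at 45 mm in the rack's +y from its origin and 9 mm up; home it stands square opposite one button, 43 mm from the button plane
- rack_end_b (a point): the same at 45 mm in the rack's -y, opposite the other button. A skew rack pushed at one narrow spot catches on one button and jams there by friction; pushed with two spread fingertips square to the fence (or squared up beforehand) it comes home at both ends
- bottle: bystander: closed amber bottle, 44 mm diameter, 85 mm high, on the table; origin at the centre of its foot
- plate: bystander: white 96-well plate, 85 x 127 x 16 mm, on the table; origin at the centre of its underside, long side along its y
- pen: bystander: marker pen with red cap, 120 x 12 x 12 mm, lying on the table along its x; origin at the centre of its underside
Things that resemble listed ones, but are neither listed nor needed, are in the scene too. What is meant by the rack is not yellow, and is the smaller of those in its own colour.

How it is judged:
By the outcome, as a careful person would: the job done as asked, in the order asked, and still so for the second after the job is handed in, while the arm keeps its last pose, push and grip.
It also fails if it takes over 48 s, if anything falls off the work surface, if the arm or the gripper's body presses on something with over 40 N, if the wrist force passes 120 N, or if a joint passes its speed limit or range.

## Working session

There is one attempt and no reset: what is moved stays moved. The work goes in short steps, Python scripts to look and compute and a tool call to move; the robot and the scene stay as the last step left them, time stands still between calls to the robot, and variables do not carry over. Pictures are saved under pics/ and viewed, and the job is handed in when it is done.

Besides the shell and the picture viewer there is one more tool, called after ">>>" in YAML: its name, and indented under it one key for each argument. arm_command: Moves the arm, as the interface text tells. Its arguments: {"type":"object","properties":{"deltas":{"type":"array","items":{"type":"object","properties":{"xyz":{"type":"array","items":{"type":"number"}},"turn":{"type":"number"},"jaw":{"type":"number"}}}},"force":{"type":"number"}},"required":["deltas"]}

```bash
mkdir -p pics; ls; python3 - <<'E'
from cell import *
import cv2
s=observe(); print({k:(v if not hasattr(v,'tolist') else [round(float(x),4) for x in v]) if k!='clock' else v for k,v in s.items()})
for n in ("scene","top","wrist"):
    im=get_image(n); cv2.imwrite(f"pics/{n}0.png",im["frame"][:,:,::-1]); print(n,im["camera_matrix"],im["distortion"],im["cam_to_world"])
E
```

```text
pics
{'clock': 0.0, 'joints': [1.2034, 0.4352, 0.025, 1.5741, -0.0116, 1.134, -0.0751], 'dq': [-0.0011, 0.0014, -0.0005, -0.0, 0.0006, -0.0, -0.0008], 'joint_efforts': [0.0001, -66.786, 0.985, -31.4465, -0.0606, 0.0429, 0.0001], 'position': [0.1633, -0.6027, 0.1875], 'ee_rot': [-3.1126, -0.4143, 0.0006], 'force': [0.7003, -0.5989, 0.0113], 'ft_torque': [0.0253, 0.0287, -0.0049], 'width': 1.0000220814052154}
scene [[515.37242506   0.         329.38540639]
 [  0.         515.37242506 199.92990837]
 [  0.           0.           1.        ]] [-0.16648428  0.          0.          0.          0.        ] [[-0.3491243  -0.5371021   0.767876    1.31348071]
 [ 0.93704473 -0.20683976  0.28136186  0.30325894]
 [ 0.00770725  0.81776442  0.57550148  0.60852105]
 [ 0.          0.          0.          1.        ]]
top [[370.11774968   0.         322.30436393]
 [  0.         370.11774968 196.17581817]
 [  0.           0.           1.        ]] [0.00518623 0.         0.         0.         0.        ] [[-0.00619189  0.99836153 -0.05688509  0.50957201]
 [-0.99994296 -0.00568654  0.00904132  0.01156607]
 [ 0.00870303  0.05693783  0.99833979  0.7252516 ]
 [ 0.          0.          0.          1.        ]]
wrist [[285.15330278   0.         321.10107517]
 [  0.         285.15330278 203.55477544]
 [  0.           0.           1.        ]] [0.01057285 0.         0.         0.         0.        ] [[ 0.26208854  0.92955936  0.25928555  0.23450918]
 [-0.96504317  0.25276622  0.06928864 -0.58361542]
 [-0.00113072 -0.26838151  0.96331204  0.38315778]
 [ 0.          0.          0.          1.        ]]
```

View pics/scene0.png

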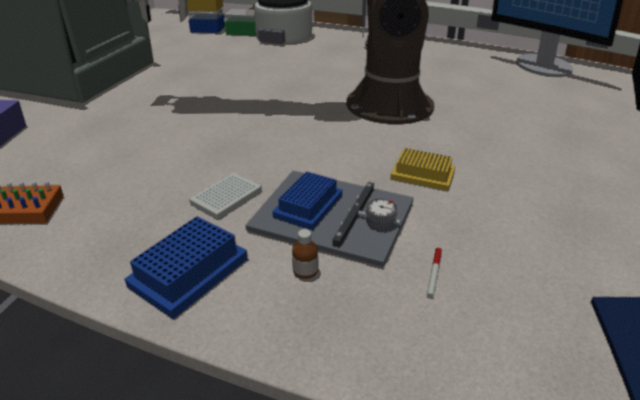

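View pics/top0.png

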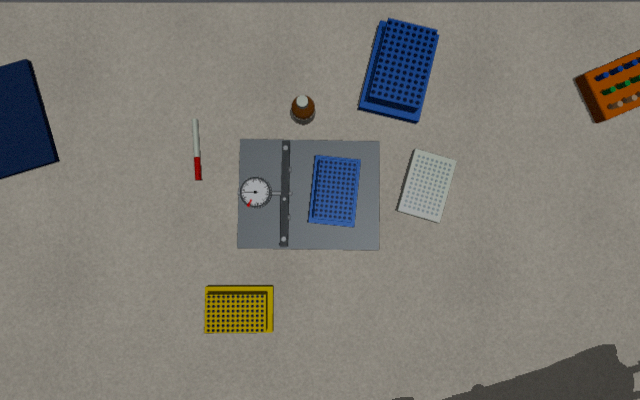

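Candidates for the rack: small blue one on the bed (top image 335,190), large blue one (400,70), yellow one (238,310). I choose the small blue one on the bed; a close crop will check it.

```bash
cat > h.py <<'E'
import numpy as np, cv2
from cell import *
def ray(im,px):
    p=cv2.undistortPoints(np.array(px,float).reshape(-1,1,2),im["camera_matrix"],np.array(im["distortion"])).reshape(-1,2)
    d=np.c_[p[:,0],-p[:,1],-np.ones(len(p))]
    T=np.array(im["cam_to_world"]); return T[:3,3],d@T[:3,:3].T
def onz(im,px,z):
    o,d=ray(im,px); return o+d*((z-o[2])/d[:,2])[:,None]
def cloud(im):
    h,w=im["depth"].shape
    u,v=np.meshgrid(np.arange(w),np.arange(h)); px=np.c_[u.ravel(),v.ravel()]
    o,d=ray(im,px); return (o+d*im["depth"].ravel()[:,None]).reshape(h,w,3)
E
python3 - <<'E'
from h import *
im=get_image("top"); f=im["frame"]
c=f[130:260,225:390,::-1]; cv2.imwrite("pics/topc.png",cv2.resize(c,None,fx=4.6,fy=4.6,interpolation=cv2.INTER_CUBIC))
P=cloud(im)
hsv=cv2.cvtColor(f,cv2.COLOR_RGB2HSV)
# bed by height
H=P[...,2]; roi=np.zeros(H.shape,bool); roi[130:260,225:390]=1
def rect(m,n):
    pts=P[m][:,:2].astype(np.float32); r=cv2.minAreaRect(pts*1000); print(n,m.sum(),r)
for n,(a,b) in dict(bed=(.012,.024),fence=(.030,.037),top=(.054,.066)).items():
    rect(roi&(H>a)&(H<b),n)
blue=roi&(hsv[...,0]>100)&(hsv[...,0]<125)&(hsv[...,1]>120)
rect(blue,"blue");rect(blue&(H>.05),"deck"); rect(blue&(H<.04),"skirt")
g=roi.copy(); g[:,278:]=0; rect(g&(H>.04),"gauge"); print(np.percentile(H[g&(H>.04)],[5,50,95]),np.percentile(H[blue],[5,25,50,95]), np.median(H[200:240,360:375]))
red=g&((hsv[...,0]<8)|(hsv[...,0]>172))&(hsv[...,1]>120); print("red",red.sum(),P[red].mean(0) if red.any() else 0, np.argwhere(red).mean(0))
E
```

```text
bed 10511 ((554.4365234375, 30.805374145507812), (270.1514587402344, 210.55503845214844), 88.73253631591797)
fence 1648 ((552.4262084960938, 52.077186584472656), (222.92474365234375, 197.05560302734375), 83.87388610839844)
top 2323 ((566.4955444335938, 51.051307678222656), (205.85508728027344, 109.80402374267578), 83.77053833007812)
blue 3082 ((560.9204711914062, -16.805042266845703), (87.2056655883789, 129.91522216796875), 83.68769073486328)
deck 2249 ((559.0446166992188, -17.569969177246094), (67.92977142333984, 109.81791687011719), 83.65754699707031)
skirt 833 ((560.9204711914062, -16.805042266845703), (87.2056655883789, 129.91522216796875), 83.68769073486328)
gauge 847 ((529.5260009765625, 89.9710922241211), (151.23289489746094, 57.53816223144531), 54.891624450683594)
[0.04977226 0.05204848 0.05471737] [0.03292814 0.03590476 0.05975269 0.06202344] 0.018185815819994566
red 16 [0.53532453 0.13902782 0.05330529] [203.5    248.6875]
```

```bash
sleep 0
```

```text
(no output)
```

View pics/topc.png

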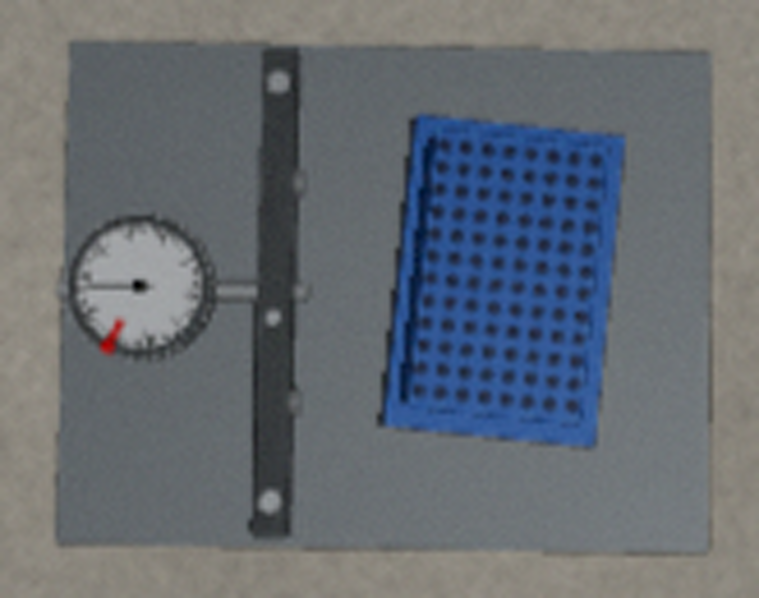

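View pics/wrist0.png

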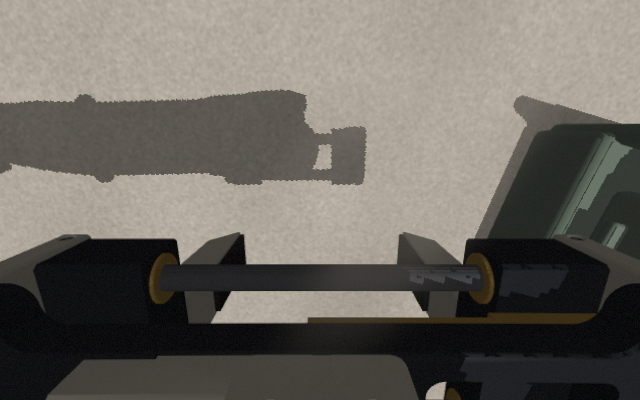

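```bash
cat > g.py <<'E'
import numpy as np
# scene geometry (world)
E
python3 - <<'E'
from h import *
im=get_image("top"); f=im["frame"]; P=cloud(im); H=P[...,2]
hsv=cv2.cvtColor(f,cv2.COLOR_RGB2HSV)
def cw(x,y): return (225+(x+.5)/4.6-.5,130+(y+.5)/4.6-.5)
print("dial ctr",onz(im,[cw(139,286)],.052), "ring",onz(im,[cw(140,287)],.053))
print("fence top ends/dots",onz(im,[cw(279,82),cw(273,317),cw(269,502)],.034))
print("buttons",onz(im,[cw(301,184),cw(296,402)],.027),"tip",onz(im,[cw(306,291)],.027))
print("red",onz(im,[cw(122,324),cw(106,348)],.052))
print("bed corners",onz(im,[cw(69,42),cw(712,52),cw(711,552),cw(56,545)],.018))
print("rack skirt corners",onz(im,[cw(415,115),cw(626,134),cw(597,447),cw(384,426)],.034))
m=np.zeros(H.shape,bool);m[165:220,232:274]=1; m&=(H>.045)&(H<.06)
p=P[m][:,:2].astype(np.float32); print("gauge circle",cv2.minEnclosingCircle(p),p.mean(0),m.sum())
for n,(r0,r1,c0,c1) in dict(bottle=(90,130,285,325),plate=(145,225,395,460),pen=(115,185,188,205)).items():
    mm=np.zeros(H.shape,bool); mm[r0:r1,c0:c1]=1; mm&=H>.006; q=P[mm]; print(n,q.min(0),q.max(0))
E
```

```text
dial ctr [[0.55664202 0.1282371  0.052     ]] ring [[0.55617392 0.12766785 0.053     ]]
fence top ends/dots [[0.64128296 0.07449073 0.034     ]
 [0.5449775  0.07697956 0.034     ]
 [0.47022276 0.07860984 0.034     ]]
buttons [[0.60015602 0.06609477 0.027     ]
 [0.51046005 0.06825007 0.027     ]] tip [[0.55594986 0.06409905 0.027     ]]
red [[0.54162952 0.13487855 0.052     ]
 [0.53218161 0.14113664 0.052     ]]
bed corners [[ 0.6616149   0.16380128  0.018     ]
 [ 0.65621794 -0.10583324  0.018     ]
 [ 0.44754203 -0.10229329  0.018     ]
 [ 0.45229678  0.16778458  0.018     ]]
rack skirt corners [[ 0.62740932  0.01889766  0.034     ]
 [ 0.61915851 -0.06742837  0.034     ]
 [ 0.49149937 -0.05412745  0.034     ]
 [ 0.50052725  0.03208859  0.034     ]]
gauge circle ((0.5562777519226074, 0.12805664539337158), 0.02950379252433777) [0.5559829  0.12769695] 813
bottle [0.50957201 0.01156607 0.00629121] [0.73352041 0.06156589 0.7252516 ]
plate [ 0.49911762 -0.25425936  0.00616555] [0.64200318 0.01156607 0.7252516 ]
pen [0.50957201 0.01156607 0.00603303] [0.70254621 0.25834005 0.7252516 ]
```

>>> arm_command:
  deltas:
    - {"xyz":[2.8,-3,0],"turn":-6,"jaw":0}
    - {"xyz":[5.6,-6,0],"turn":-12,"jaw":0}
    - {"xyz":[8.5,-9,0],"turn":-18,"jaw":0}
    - {"xyz":[11.3,-12,0],"turn":-24,"jaw":0}
    - {"xyz":[14.2,-15,0],"turn":-30,"jaw":0}
  force: 10

```text
clock: 0.67
position: [0.2616, -0.4193, 0.1881]
ee_rot: [-2.897, -1.213, 0.0]
force: [1.5, 0.2, 0.6]
width: 0.999
```

>>> arm_command:
  deltas:
    - {"xyz":[3.9,-1.1,0],"turn":-6,"jaw":0}
    - {"xyz":[7.8,-2.3,0],"turn":-12,"jaw":0}
    - {"xyz":[11.8,-3.5,0],"turn":-18,"jaw":0}
    - {"xyz":[15.8,-4.7,0],"turn":-24,"jaw":0}
    - {"xyz":[19.7,-5.8,0],"turn":-30,"jaw":0}

```text
clock: 1.08
position: [0.3589, -0.2363, 0.1884]
ee_rot: [2.48, 1.928, -0.0]
force: [-0.1, -0.2, -0.7]
width: 1.0
```

```bash
cat >> h.py <<'E'
from scipy.spatial.transform import Rotation as Ro
BZ=np.array([.5563,.1280]); FX=np.array([.0189,.9998]); FY=np.array([-.9998,.0189]); FO=BZ-.062*FX
def st():
    s=observe(); R=Ro.from_rotvec(s["ee_rot"]).as_matrix()
    print("t",round(s["clock"],2),"pos",np.round(s["position"],4),"jawaz",round(np.degrees(np.arctan2(R[1,1],R[0,1])),2),"zax",np.round(R[:,2],4),"F",np.round(s["force"],2),"w",round(s["width"],3),"j",np.round(s["joints"],2))
    return s,R
def to(p,jaw=None):
    s,R=st(); d=R.T@(np.array(p)-s["position"])*100
    t=0
    if jaw is not None:
        t=np.degrees(np.arctan2(R[1,1],R[0,1]))-jaw; t=(t+90)%180-90
    print("delta cm",np.round(d,2),"turn",round(t,2)); return d,t
E
python3 -c "
from h import *
to([*BZ,.1875],39)"
```

```text
t 1.08 pos [ 0.3589 -0.2363  0.1884] jawaz -14.26 zax [ 0.e+00 -3.e-04 -1.e+00] F [-0.08 -0.17 -0.7 ] w 1.0 j [ 0.81  0.15 -0.39  1.99  0.07  1.01  0.14]
delta cm [40.17 10.16  0.08] turn -53.26
```

>>> arm_command:
  deltas:
    - {"xyz":[4,1,0],"turn":-6,"jaw":0}
    - {"xyz":[8,2,0],"turn":-12,"jaw":0}
    - {"xyz":[12,3,0],"turn":-18,"jaw":0}
    - {"xyz":[16,4,0],"turn":-23,"jaw":0}
    - {"xyz":[20,5,0],"turn":-28,"jaw":0}

```text
clock: 1.5
position: [0.4572, -0.0529, 0.1886]
ee_rot: [1.934, 2.474, -0.0]
force: [0.9, -0.5, -0.1]
width: 1.003
```

>>> arm_command:
  deltas:
    - {"xyz":[3,2.8,0],"turn":-5,"jaw":0}
    - {"xyz":[6,5.6,0],"turn":-10,"jaw":0}
    - {"xyz":[9.2,8.4,0],"turn":-15,"jaw":0}
    - {"xyz":[12.3,11.2,0],"turn":-20,"jaw":0}
    - {"xyz":[15.4,14,0],"turn":-25,"jaw":0}

```text
clock: 1.92
position: [0.5558, 0.1305, 0.1885]
ee_rot: [1.348, 2.837, -0.001]
force: [0.2, 0.7, 1.6]
width: 1.003
```

```bash
python3 -c "
from h import *
to([*BZ,.10],39)
im=get_image('wrist'); cv2.imwrite('pics/w1.png',im['frame'][:,:,::-1])
im=get_image('scene'); cv2.imwrite('pics/s1.png',im['frame'][:,:,::-1])
"
```

```text
t 1.92 pos [0.5558 0.1305 0.1885] jawaz 39.18 zax [ 8.e-04 -9.e-04 -1.e+00] F [0.22 0.66 1.6 ] w 1.003 j [ 0.18  0.44 -0.71  1.67  0.31  1.15  0.07]
delta cm [-0.22 -0.12  8.85] turn 0.18
```

View pics/w1.png

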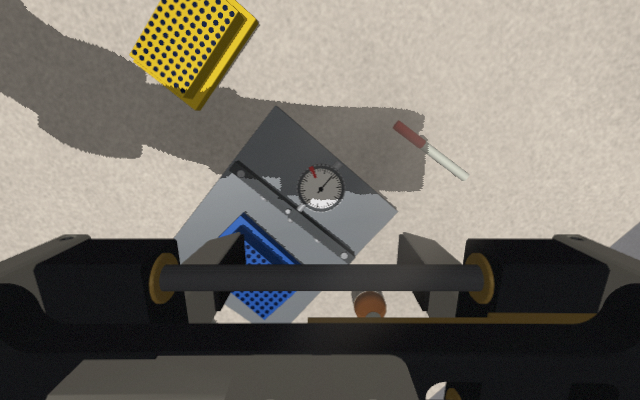

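```bash
python3 -c "
from h import *
im=get_image('wrist')
f=im['frame'];H=cloud(im)
print(onz(im,[(321,188)],.052),H[188,321])
m=np.zeros(f.shape[:2],bool);m[155:225,285:360]=1;m&=(H[...,2]>.044)&(H[...,2]<.06)
print(cv2.minEnclosingCircle(H[m][:,:2].astype(np.float32)),m.sum())
hsv=cv2.cvtColor(f,cv2.COLOR_RGB2HSV)
r=m&((hsv[...,0]<8)|(hsv[...,0]>172))&(hsv[...,1]>110)
v=np.argwhere(r)[:,::-1];q=onz(im,v,.052)[:,:2];print(len(v))
c=onz(im,[(321,188)],.052)[0,:2]
d=(q-c); a=np.degrees(np.arctan2(d@FY,d@FX)); print(np.round(sorted(a),1),a.mean())
cv2.imwrite('pics/w1c.png',cv2.resize(f[155:225,280:365,::-1],None,fx=8,fy=8,interpolation=cv2.INTER_CUBIC))
"
```

```text
[[0.55850553 0.13669377 0.052     ]] [0.55836996 0.1368512  0.05294809]
((0.5582978129386902, 0.12913474440574646), 0.029397785663604736) 1818
37
[75.3 75.9 77.  77.5 78.7 79.2 79.5 80.7 81.2 81.5 82.6 82.8 82.9 83.1
 83.2 85.  85.  85.  85.  85.  85.  85.  86.9 87.  87.2 87.3 87.5 87.8
 88.1 90.2 90.8 91.4 92.2 93.2 94.  95.1 97.6] 85.20737097003786
```

View pics/w1c.png

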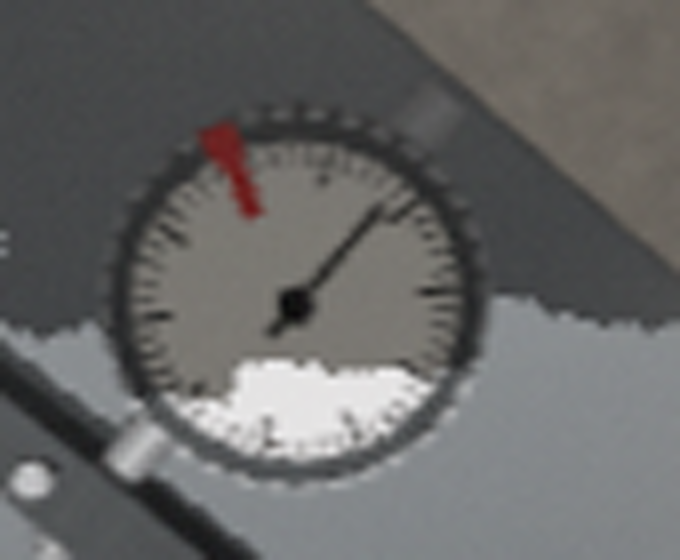

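View pics/s1.png

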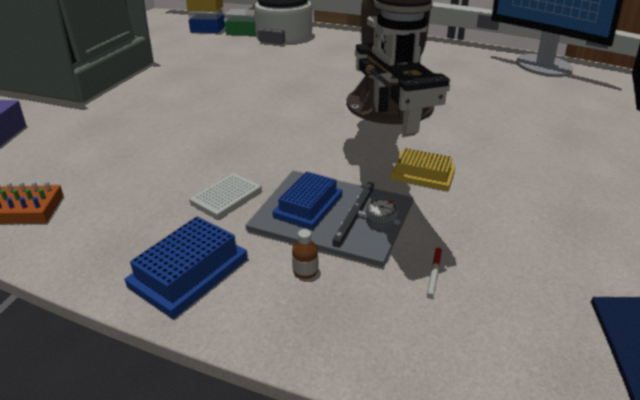

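```bash
python3 -c "
from h import *
im=get_image('wrist')
cw=lambda x,y:(280+(x+.5)/8-.5,155+(y+.5)/8-.5)
q=onz(im,[cw(295,305),cw(386,205),cw(218,132),cw(254,215)],.052)[:,:2]
print(q); d=q[1:]-q[0]; print(np.degrees(np.arctan2(d@FY,d@FX)),np.linalg.norm(d,axis=1))
BZ=[.5573,.1286]
to([*BZ,.039],39)
"
```

```text
[[0.55677625 0.12479921]
 [0.55761497 0.14507471]
 [0.53167699 0.13784495]
 [0.54347992 0.13156603]]
[-1.28576614 63.6190947  64.11033987] [0.02029284 0.02828718 0.01491919]
t 2.12 pos [0.5549 0.1301 0.188 ] jawaz 39.09 zax [-4.e-04 -1.e-04 -1.e+00] F [ 0.1  -1.09  0.43] w 0.999 j [ 0.18  0.44 -0.71  1.67  0.31  1.15  0.07]
delta cm [-0.27  0.09 14.9 ] turn 0.09
```

>>> arm_command:
  deltas:
    - {"xyz":[-0.1,0,3.5],"turn":0,"jaw":0}
    - {"xyz":[-0.3,0.1,7.5],"turn":0,"jaw":0}
    - {"xyz":[-0.3,0.1,11],"turn":0,"jaw":0}
    - {"xyz":[-0.3,0.1,13.5],"turn":0,"jaw":0}
    - {"xyz":[-0.3,0.1,14.9],"turn":0,"jaw":0}

```text
clock: 2.53
position: [0.5554, 0.1251, 0.0358]
ee_rot: [-1.353, -2.832, 0.007]
force: [-1.5, -0.6, 0.5]
width: 1.002
```

```bash
python3 -c "
from h import *
to([.557,.128,.039],39)
im=get_image('wrist'); cv2.imwrite('pics/w2.png',im['frame'][:,:,::-1])
im=get_image('scene'); cv2.imwrite('pics/s2.png',cv2.resize(im['frame'][150:280,300:460,::-1],None,fx=4.5,fy=4.5))
"
```

```text
t 2.53 pos [0.5554 0.1251 0.0358] jawaz 38.91 zax [-0.0046 -0.0027 -1.    ] F [-1.49 -0.63  0.48] w 1.002 j [ 0.12  0.6  -0.62  1.83  0.45  0.86 -0.05]
delta cm [ 0.12  0.31 -0.33] turn -0.09
```

View pics/w2.png

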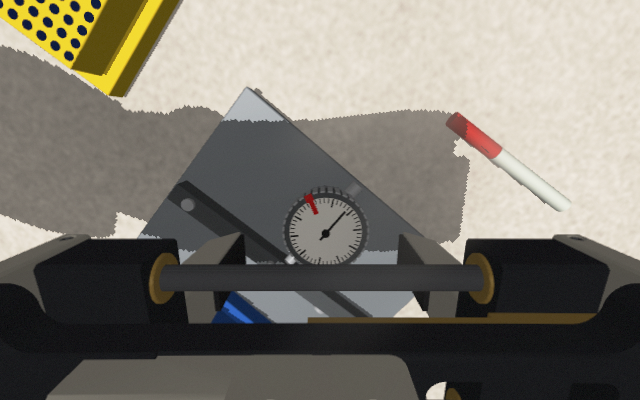

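View pics/s2.png

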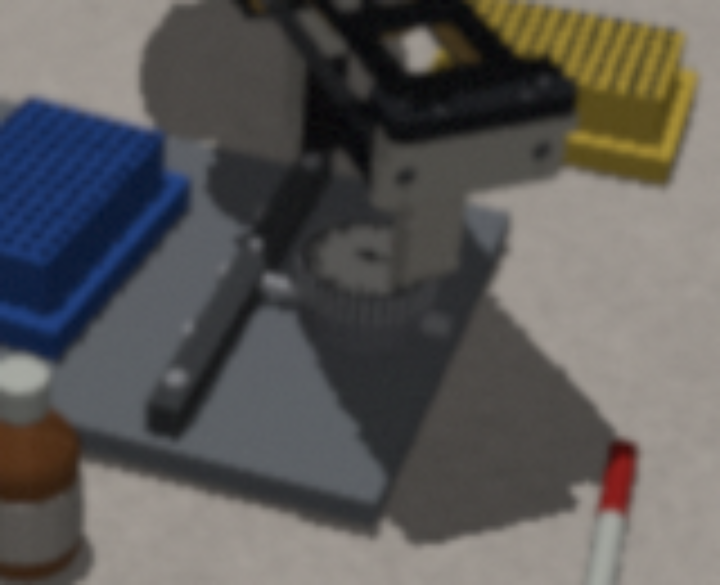

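>>> arm_command:
  deltas:
    - {"xyz":[0.1,0.3,-0.3],"turn":0,"jaw":0}
    - {"xyz":[0.1,0.3,-0.3],"turn":0,"jaw":60}
    - {"xyz":[0.1,0.3,-0.3],"turn":0,"jaw":150}
    - {"xyz":[0.1,0.3,-0.3],"turn":0,"jaw":150}
    - {"xyz":[0.1,0.3,-0.3],"turn":0,"jaw":150}
  force: 12

```text
clock: 3.05
position: [0.5577, 0.1282, 0.0405]
ee_rot: [-1.353, -2.833, 0.006]
force: [0.4, 0.4, 0.6]
width: 0.763
```

```bash
python3 -c "
from h import *
to([.557,.128,.039],39)
im=get_image('wrist'); cv2.imwrite('pics/w3.png',im['frame'][150:350,150:500,::-1])
"
```

```text
t 3.05 pos [0.5577 0.1282 0.0405] jawaz 38.92 zax [-0.0036 -0.0025 -1.    ] F [0.39 0.39 0.61] w 0.763 j [ 0.12  0.6  -0.63  1.82  0.45  0.87 -0.05]
delta cm [ 0.03 -0.06  0.15] turn -0.08
```

View pics/w3.png

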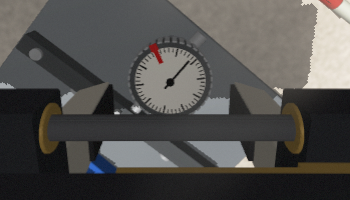

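>>> arm_command:
  deltas:
    - {"xyz":[0,0,0.1],"turn":0,"jaw":150}
    - {"xyz":[0,0,0.1],"turn":0,"jaw":150}
    - {"xyz":[0,0,0.1],"turn":0,"jaw":150}
    - {"xyz":[0,0,0.1],"turn":0,"jaw":150}
    - {"xyz":[0,0,0.1],"turn":0,"jaw":150}
  force: 12

```text
clock: 3.52
position: [0.5575, 0.1282, 0.0392]
ee_rot: [-1.353, -2.832, 0.006]
force: [0.3, 0.5, 0.1]
width: 0.423
```

```bash
python3 -c "
from h import *
to([.557,.128,.039],39)
"
```

```text
t 3.52 pos [0.5575 0.1282 0.0392] jawaz 38.94 zax [-0.004  -0.0025 -1.    ] F [0.31 0.5  0.07] w 0.423 j [ 0.12  0.6  -0.63  1.82  0.45  0.87 -0.05]
delta cm [ 0.01 -0.05  0.02] turn -0.06
```

```bash
python3 -c "
from h import *
im=get_image('wrist'); cv2.imwrite('pics/w4.png',im['frame'][:,:,::-1])
T=np.array(im['cam_to_world']); print(np.round(T,3))
im=get_image('scene'); cv2.imwrite('pics/s4.png',cv2.resize(im['frame'][130:280,300:480,::-1],None,fx=4,fy=4))
im=get_image('top'); cv2.imwrite('pics/t4.png',cv2.resize(im['frame'][130:260,200:390,::-1],None,fx=4,fy=4))
"
```

```text
[[ 0.778 -0.606 -0.166  0.514]
 [ 0.629  0.748  0.212  0.185]
 [-0.004 -0.269  0.963  0.235]
 [ 0.     0.     0.     1.   ]]
```

View pics/w4.png

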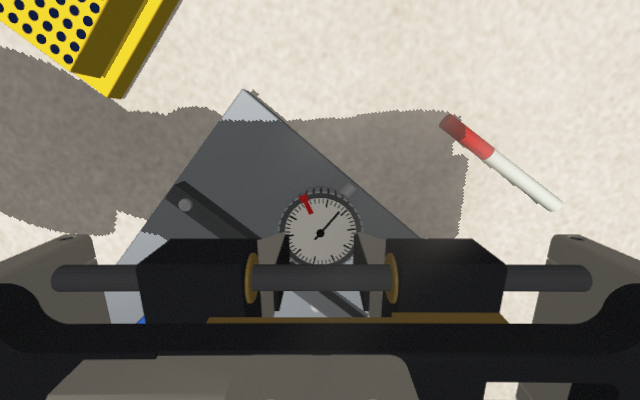

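View pics/s4.png

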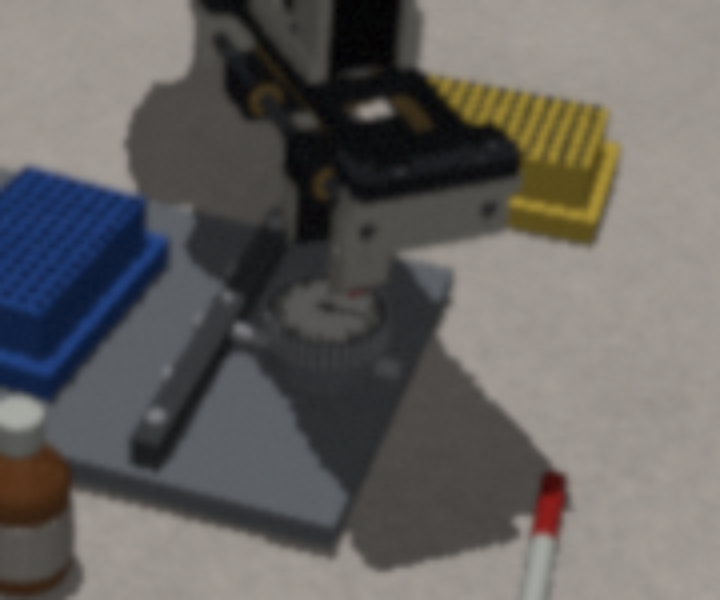

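View pics/t4.png

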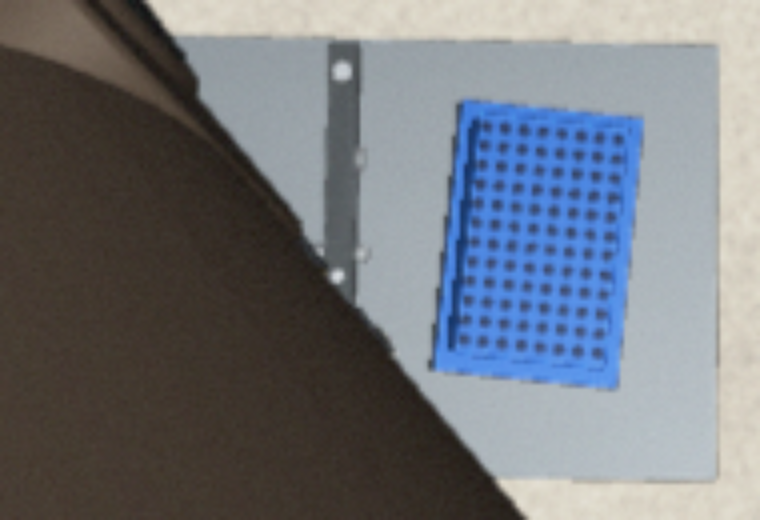

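```bash
python3 -c "
from h import *
im=get_image('wrist'); P=cloud(im); s=observe()
R=Ro.from_rotvec(s['ee_rot']).as_matrix()
for (u,v) in [(275,240),(265,240),(262,250),(270,260),(278,290),(378,240),(385,240),(370,300),(320,232),(200,255)]:
    print((u,v),np.round(P[v,u],4),'tool',np.round(R.T@(P[v,u]-s['position']),4), im['depth'][v,u])
im=get_image('scene'); P=cloud(im); m=np.zeros(P.shape[:2],bool); m[170:215,380:410]=1
for v in range(185,216,3): print(v,[ (u,[round(float(x),3) for x in P[v,u]]) for u in (384,388,392,396)])
"
```

```text
(275, 240) [0.5324 0.1213 0.0891] tool [ 0.0104 -0.0241 -0.0497] 0.156995
(265, 240) [0.5281 0.1183 0.0902] tool [ 0.0108 -0.0293 -0.0508] 0.15581706
(262, 250) [0.5289 0.1185 0.1022] tool [ 0.0105 -0.0286 -0.0628] 0.14438187
(270, 260) [0.5336 0.1222 0.1131] tool [ 0.0104 -0.0227 -0.0738] 0.13385633
(278, 290) [0.5342 0.139  0.1579] tool [ 0.0231 -0.0119 -0.1186] 0.087227166
(378, 240) [0.5759 0.1572 0.0903] tool [ 0.011   0.0323 -0.0512] 0.15549716
(385, 240) [0.5788 0.1596 0.0903] tool [ 0.011   0.0361 -0.0513] 0.15539175
(370, 300) [0.577  0.1408 0.1256] tool [-0.0024  0.0227 -0.0865] 0.12510362
(320, 232) [0.5573 0.1294 0.053 ] tool [ 0.001   0.0006 -0.0138] 0.19413356
(200, 255) [0.5095 0.135  0.1596] tool [ 0.0355 -0.0337 -0.1202] 0.082411185
185 [(384, [0.586, 0.137, 0.12]), (388, [0.647, 0.157, 0.162]), (392, [0.642, 0.163, 0.161]), (396, [0.639, 0.168, 0.16])]
188 [(384, [0.643, 0.15, 0.153]), (388, [0.646, 0.157, 0.157]), (392, [0.643, 0.163, 0.156]), (396, [0.639, 0.169, 0.155])]
191 [(384, [0.643, 0.151, 0.147]), (388, [0.647, 0.158, 0.151]), (392, [0.643, 0.164, 0.15]),
[... 324 characters left out ...]
.592, 0.147, 0.095]), (392, [0.584, 0.153, 0.091]), (396, [0.478, 0.139, 0.018])]
203 [(384, [0.544, 0.13, 0.052]), (388, [0.543, 0.137, 0.053]), (392, [0.539, 0.144, 0.053]), (396, [0.49, 0.142, 0.019])]
206 [(384, [0.553, 0.132, 0.052]), (388, [0.552, 0.14, 0.053]), (392, [0.55, 0.147, 0.054]), (396, [0.543, 0.153, 0.051])]
209 [(384, [0.564, 0.135, 0.053]), (388, [0.559, 0.142, 0.052]), (392, [0.559, 0.149, 0.054]), (396, [0.553, 0.155, 0.051])]
212 [(384, [0.572, 0.138, 0.053]), (388, [0.569, 0.144, 0.053]), (392, [0.566, 0.151, 0.052]), (396, [0.562, 0.158, 0.051])]
215 [(384, [0.58, 0.14, 0.052]), (388, [0.579, 0.147, 0.053]), (392, [0.573, 0.153, 0.051]), (396, [0.561, 0.158, 0.043])]
```

The fingers closed above the ring: both depth cameras put the fingertips near z=0.09 while the state says 0.039. I'll measure that offset before going on.

```bash
cat > tips.py <<'E'
from h import *
s,R=st()
for n in ("wrist","scene"):
    im=get_image(n); P=cloud(im); d=im["depth"]
    Q=(P-s["position"])@R; z=Q[...,2]
    m=(d>0)&(abs(Q[...,0])<.03)&(abs(Q[...,1])<.075)&(z<.01)&(z>-.085)&(P[...,2]>.058)
    if n=="wrist": m[:, :]&=True
    for sg in (-1,1):
        k=m&(Q[...,1]*sg>0); q=Q[k]
        if len(q)<5: print(n,sg,len(q)); continue
        print(n,sg,len(q),"zmax",np.round(np.sort(q[:,2])[-6:],4),"y(5,95)",np.round(np.percentile(q[:,1],[2,98]),4),"x",np.round(np.percentile(q[:,0],[2,98]),4), "low-end mean",np.round(q[q[:,2]>q[:,2].max()-.008].mean(0),4))
E
python3 tips.py
```

```text
t 3.77 pos [0.5575 0.1282 0.0392] jawaz 38.94 zax [-0.0041 -0.0026 -1.    ] F [ 0.7  -0.2   0.13] w 0.415 j [ 0.12  0.6  -0.63  1.82  0.45  0.87 -0.05]
wrist -1 1052 zmax [-0.0378 -0.0378 -0.0378 -0.0375 -0.0372 -0.037 ] y(5,95) [-0.0306 -0.0173] x [-0.009  0.011] low-end mean [ 0.0061 -0.0198 -0.0415]
wrist 1 1054 zmax [-0.0377 -0.0375 -0.0374 -0.037  -0.037  -0.037 ] y(5,95) [0.0203 0.0338] x [-0.0088  0.011 ] low-end mean [ 0.0061  0.0231 -0.0417]
scene -1 148 zmax [-0.0405 -0.0393 -0.0392 -0.0391 -0.0391 -0.0379] y(5,95) [-0.0338 -0.0162] x [-0.0118  0.0077] low-end mean [-0.0019 -0.019  -0.0427]
scene 1 139 zmax [-0.0422 -0.0419 -0.0409 -0.0403 -0.0403 -0.0402] y(5,95) [0.0221 0.0389] x [-0.0119  0.0107] low-end mean [-0.0038  0.0264 -0.0442]
```

>>> arm_command:
  deltas:
    - {"xyz":[0,-0.1,0],"turn":0,"jaw":30}
    - {"xyz":[0,-0.1,0],"turn":0,"jaw":30}
    - {"xyz":[0,-0.1,0],"turn":0,"jaw":30}
    - {"xyz":[0,-0.1,0],"turn":0,"jaw":30}
    - {"xyz":[0,-0.1,0],"turn":0,"jaw":30}

```text
clock: 4.28
position: [0.5567, 0.1276, 0.0392]
ee_rot: [-1.353, -2.832, 0.006]
force: [0.1, -0.3, 0.2]
width: 0.723
```

>>> arm_command:
  deltas:
    - {"xyz":[0,0,0],"turn":0,"jaw":30}
    - {"xyz":[0,0,0.5],"turn":0,"jaw":30}
    - {"xyz":[0,0,1.2],"turn":0,"jaw":30}
    - {"xyz":[0,0,1.9],"turn":0,"jaw":30}
    - {"xyz":[0,0,2.2],"turn":0,"jaw":30}

```text
clock: 4.7
position: [0.5559, 0.1271, 0.0157]
ee_rot: [-1.353, -2.831, 0.008]
force: [-0.7, 0.3, -0.4]
width: 0.885
```

```bash
python3 tips.py; python3 -c "
from h import *
im=get_image('scene'); cv2.imwrite('pics/s5.png',cv2.resize(im['frame'][130:280,300:480,::-1],None,fx=4,fy=4))"
```

```text
t 4.7 pos [0.5559 0.1271 0.0157] jawaz 38.93 zax [-0.0056 -0.003  -1.    ] F [-0.72  0.29 -0.44] w 0.885 j [ 0.1   0.63 -0.61  1.84  0.48  0.82 -0.07]
wrist -1 1487 zmax [-0.0425 -0.0424 -0.0424 -0.0423 -0.0423 -0.042 ] y(5,95) [-0.0561 -0.0388] x [-0.0092  0.0111] low-end mean [ 0.0068 -0.0426 -0.0463]
wrist 1 1444 zmax [-0.0428 -0.0428 -0.0427 -0.0427 -0.0426 -0.0426] y(5,95) [0.0417 0.0584] x [-0.0089  0.0111] low-end mean [ 0.0071  0.0458 -0.0469]
scene -1 188 zmax [-0.0431 -0.0428 -0.0428 -0.0427 -0.0427 -0.0426] y(5,95) [-0.0567 -0.0374] x [-0.0118  0.0085] low-end mean [-0.0054 -0.0418 -0.0461]
scene 1 211 zmax [-0.0475 -0.047  -0.0463 -0.0461 -0.0447 -0.0429] y(5,95) [0.0451 0.0612] x [-0.0117  0.0102] low-end mean [-0.0069  0.0503 -0.0479]
```

View pics/s5.png

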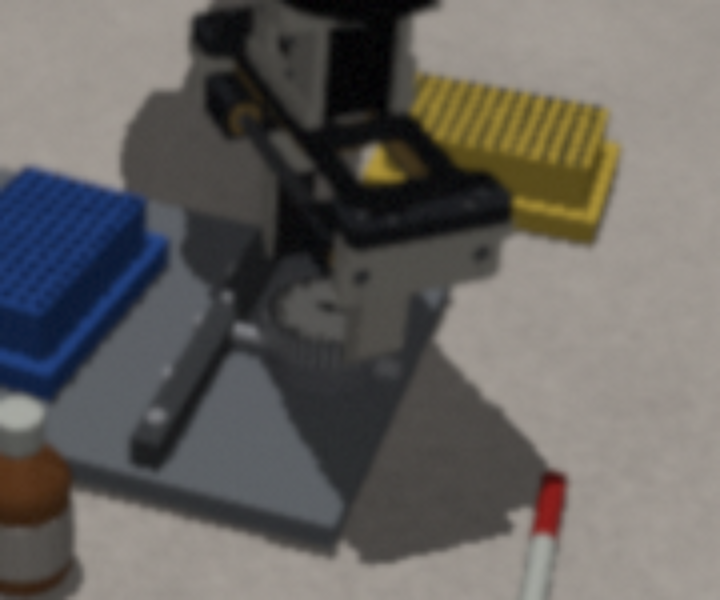

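```bash
python3 -c "
from h import *
s,R=st()
im=get_image('scene'); P=cloud(im); Q=(P-s['position'])@R
for v in range(200,226,2): print(v,[ (u,[round(float(x),3) for x in P[v,u]],[round(float(x),3) for x in Q[v,u]]) for u in (390,396)])
"
```

```text
t 4.85 pos [0.5563 0.1275 0.0167] jawaz 38.94 zax [-0.005  -0.0027 -1.    ] F [0.52 0.6  0.58] w 0.881 j [ 0.1   0.63 -0.61  1.84  0.48  0.83 -0.07]
200 [(390, [0.644, 0.162, 0.133], [-0.028, 0.089, -0.116]), (396, [0.636, 0.17, 0.129], [-0.017, 0.088, -0.113])]
202 [(390, [0.642, 0.162, 0.127], [-0.027, 0.087, -0.111]), (396, [0.636, 0.17, 0.126], [-0.017, 0.088, -0.11])]
204 [(390, [0.642, 0.162, 0.124], [-0.027, 0.088, -0.107]), (396, [0.607, 0.165, 0.101], [-0.002, 0.062, -0.085])]
206 [(390, [0.607, 0.155, 0.094], [-0.01, 0.056, -0.078]), (396, [0.602, 0.164, 0.094], [-0.0, 0.059, -0.077])]
208 [(390, [0.607, 0.155, 0.09], [-0.01, 0.057, -0.074]), (396, [0.603, 0.165, 0.09], [-0.0, 0.059, -0.073])]
210 [(390, [0.609, 0.156, 0.087], [-0.011, 0.058, -0.071]), (396, [0.601, 0.165, 0.084], [0.001, 0.058, -0.068])]
212 [(390, [0.608, 0.156, 0.082], [-0.01, 0.058, -0.066]), (396, [0.603, 0.166, 0.081], [0.001, 0.06, -0.065])]
214 [(390, [0.608, 0.157, 0.078], [-0.01, 0.058, -0.062]), (396, [0.601, 0.166, 0.076], [0.001, 0.059, -0.06])]
216 [(390, [0.609, 0.157, 0.075], [-0.01, 0.059, -0.058]), (396, [0.601, 0.166, 0.071], [0.002, 0.058, -0.055])]
218 [(390, [0.607, 0.157, 0.069], [-0.009, 0.057, -0.052]), (396, [0.537, 0.154, 0.019], [0.033, 0.002, -0.002])]
220 [(390, [0.575, 0.151, 0.04], [0.006, 0.029, -0.024]), (396, [0.561, 0.159, 0.032], [0.022, 0.023, -0.016])]
222 [(390, [0.572, 0.15, 0.033], [0.008, 0.027, -0.017]), (396, [0.564, 0.16, 0.03], [0.021, 0.026, -0.013])]
224 [(390, [0.571, 0.151, 0.028], [0.009, 0.026, -0.011]), (396, [0.556, 0.159, 0.019], [0.025, 0.019, -0.003])]
```

>>> arm_command:
  deltas:
    - {"xyz":[-0.1,0,0.5],"turn":0,"jaw":30}
    - {"xyz":[-0.1,0,1.0],"turn":0,"jaw":30}
    - {"xyz":[-0.1,0,1.6],"turn":0,"jaw":30}
    - {"xyz":[-0.1,0,2.2],"turn":0,"jaw":30}
    - {"xyz":[-0.1,0,2.2],"turn":0,"jaw":30}

```text
clock: 5.32
position: [0.5561, 0.1264, -0.0064]
ee_rot: [-1.352, -2.831, 0.009]
force: [-0.0, -0.5, -0.5]
width: 0.881
```

```bash
python3 -c "
from h import *
s,R=st()
im=get_image('scene'); P=cloud(im); Q=(P-s['position'])@R
cv2.imwrite('pics/s6.png',cv2.resize(im['frame'][170:250,340:450,::-1],None,fx=7,fy=7,interpolation=cv2.INTER_CUBIC))
for v in range(210,230,1): print(v,[ (u,[round(float(x),3) for x in P[v,u]],[round(float(x),3) for x in Q[v,u]]) for u in (390,394)])
"
```

```text
t 5.32 pos [ 0.5561  0.1264 -0.0064] jawaz 38.94 zax [-0.0063 -0.0031 -1.    ] F [-0.01 -0.5  -0.51] w 0.881 j [ 0.09  0.66 -0.59  1.86  0.5   0.78 -0.09]
210 [(390, [0.643, 0.163, 0.113], [-0.026, 0.09, -0.12]), (394, [0.636, 0.168, 0.109], [-0.017, 0.088, -0.116])]
211 [(390, [0.64, 0.163, 0.108], [-0.024, 0.087, -0.115]), (394, [0.635, 0.168, 0.106], [-0.017, 0.087, -0.113])]
212 [(390, [0.638, 0.162, 0.105], [-0.023, 0.085, -0.112]), (394, [0.636, 0.169, 0.105], [-0.017, 0.088, -0.112])]
213 [(390, [0.64, 0.163, 0.104], [-0.024, 0.087, -0.111]), (394, [0.637, 0.169, 0.104], [-0.017, 0.089, -0.111])]
214 [(390, [0.641, 0.163, 0.103], [-0.024, 0.088, -0.11]), (394, [0.638, 0.169, 0.102], [-0.018, 0.09, -0.109])]
215 [(390, [0.641, 0.164, 0.101], [-0.024, 0.089, -0.108]), (394, [0.636, 0.169, 0.099], [-0.017, 0.088, -0.106])]
216 [(390, [0.61, 0.157, 0.076], [-0.01, 0.061, -0.082]), (394, [0.606, 0.163, 0.074], [-0.002, 0.061, -0.081])]
217 [(390, [0.609, 0.157, 0.073], [-0.009, 0.06, -0.08]), (394, [0.604, 0.163, 0.071], [-0.001, 0.06, -0.078])]
218 [(390, [0.608, 0.157, 0.07], [-0
[... 619 characters left out ...]
.001, 0.058, -0.063])]
224 [(390, [0.607, 0.158, 0.056], [-0.007, 0.059, -0.063]), (394, [0.602, 0.164, 0.054], [0.001, 0.059, -0.061])]
225 [(390, [0.608, 0.158, 0.055], [-0.008, 0.06, -0.062]), (394, [0.602, 0.164, 0.052], [0.001, 0.059, -0.059])]
226 [(390, [0.606, 0.158, 0.051], [-0.006, 0.058, -0.058]), (394, [0.6, 0.164, 0.048], [0.002, 0.057, -0.055])]
227 [(390, [0.606, 0.158, 0.049], [-0.006, 0.058, -0.056]), (394, [0.601, 0.164, 0.047], [0.002, 0.058, -0.054])]
228 [(390, [0.607, 0.159, 0.047], [-0.007, 0.059, -0.054]), (394, [0.587, 0.162, 0.033], [0.008, 0.046, -0.04])]
229 [(390, [0.573, 0.152, 0.018], [0.009, 0.029, -0.025]), (394, [0.575, 0.16, 0.022], [0.014, 0.036, -0.029])]
```

View pics/s6.png

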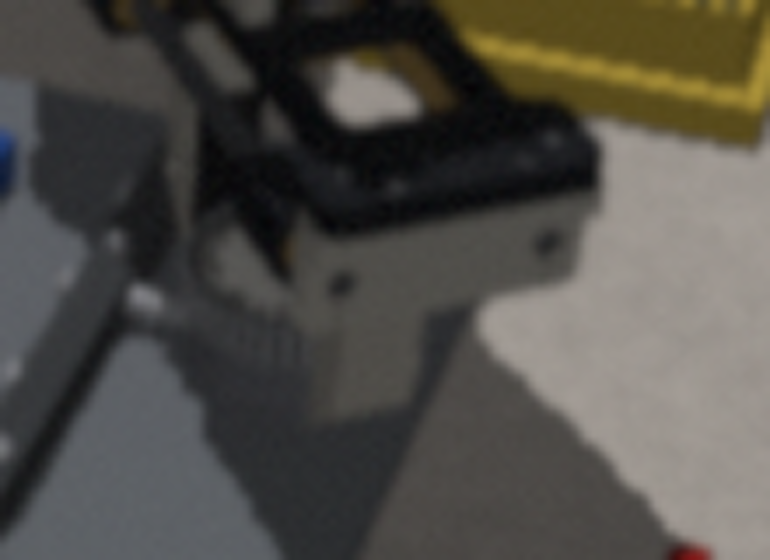

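>>> arm_command:
  deltas:
    - {"xyz":[0.1,0,0.4],"turn":0,"jaw":30}
    - {"xyz":[0.1,0,0.7],"turn":0,"jaw":60}
    - {"xyz":[0.1,0,0.7],"turn":0,"jaw":120}
    - {"xyz":[0.1,0,0.7],"turn":0,"jaw":120}
    - {"xyz":[0.1,0,0.7],"turn":0,"jaw":120}
  force: 12

```text
clock: 5.78
position: [0.5559, 0.1275, -0.0127]
ee_rot: [-1.352, -2.832, 0.007]
force: [7.0, 6.8, -2.1]
width: 0.641
```

>>> arm_command:
  deltas:
    - {"xyz":[0,0,0],"turn":0,"jaw":120}
    - {"xyz":[0,0,0],"turn":0,"jaw":120}
  force: 12

```text
clock: 5.95
position: [0.5565, 0.1279, -0.0125]
ee_rot: [-1.352, -2.832, 0.006]
force: [3.1, 2.7, -4.1]
width: 0.628
```

```bash
python3 -c "
from h import *
s,R=st()
im=get_image('wrist'); cv2.imwrite('pics/w7.png',im['frame'][:,:,::-1])"
```

```text
t 5.95 pos [ 0.5565  0.1279 -0.0125] jawaz 38.96 zax [-0.0045 -0.0018 -1.    ] F [ 3.11  2.66 -4.11] w 0.628 j [ 0.08  0.67 -0.58  1.86  0.51  0.77 -0.1 ]
```

View pics/w7.png

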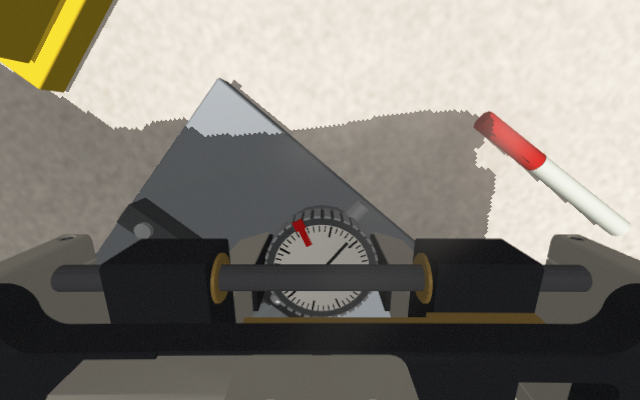

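>>> arm_command:
  deltas:
    - {"xyz":[0,0,0],"turn":6,"jaw":120}
    - {"xyz":[0,0,0],"turn":13,"jaw":120}
    - {"xyz":[0,0,0],"turn":20,"jaw":120}
    - {"xyz":[0,0,0],"turn":27,"jaw":120}
    - {"xyz":[0,0,0],"turn":33,"jaw":120}

```text
clock: 6.42
position: [0.5563, 0.1279, -0.0125]
ee_rot: [-2.109, -2.326, 0.007]
force: [1.1, 1.7, -2.7]
width: 0.625
```

```bash
python3 -c "
from h import *
to([.5564,.1279,-.0125],39-64.8)
im=get_image('wrist'); cv2.imwrite('pics/w8.png',cv2.resize(im['frame'][180:330,200:440,::-1],None,fx=3,fy=3))"
```

```text
t 6.42 pos [ 0.5563  0.1279 -0.0125] jawaz 5.6 zax [-0.0048 -0.0019 -1.    ] F [ 1.09  1.69 -2.69] w 0.625 j [-0.02  0.63 -0.43  1.87  0.38  0.73 -0.57]
delta cm [ 0.    0.01 -0.  ] turn 31.4
```

View pics/w8.png

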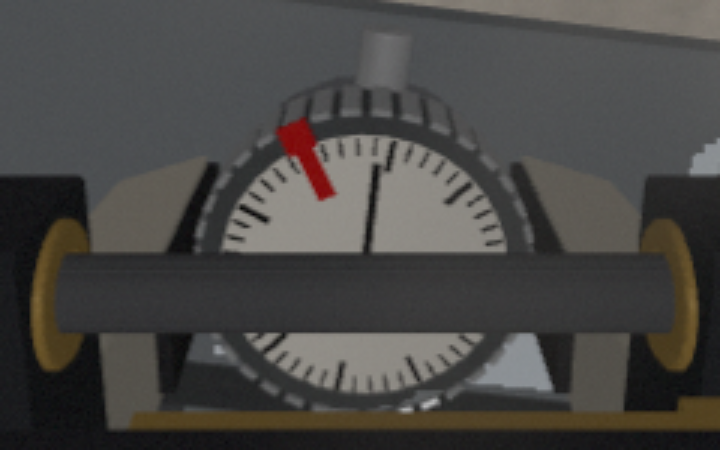

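The bezel is turning with the gripper. Red mark now at about (305,155), pointer tip about (376,165) in the crop, so roughly 31° remain.

>>> arm_command:
  deltas:
    - {"xyz":[0,0,0],"turn":6,"jaw":120}
    - {"xyz":[0,0,0],"turn":13,"jaw":120}
    - {"xyz":[0,0,0],"turn":20,"jaw":120}
    - {"xyz":[0,0,0],"turn":26,"jaw":120}
    - {"xyz":[0,0,0],"turn":30,"jaw":120}

```text
clock: 6.88
position: [0.5561, 0.1279, -0.0126]
ee_rot: [-2.648, -1.689, 0.008]
force: [1.8, 2.6, -2.3]
width: 0.627
```

```bash
python3 -c "
from h import *
to([.5564,.1279,-.0125],39-64.8)
im=get_image('wrist'); cv2.imwrite('pics/w9.png',cv2.resize(im['frame'][190:330,220:420,::-1],None,fx=4,fy=4,interpolation=cv2.INTER_CUBIC))
"
```

```text
t 6.88 pos [ 0.5561  0.1279 -0.0126] jawaz -24.94 zax [-0.0051 -0.0021 -1.    ] F [ 1.78  2.55 -2.27] w 0.627 j [-0.11  0.61 -0.29  1.88  0.26  0.69 -0.99]
delta cm [ 0.01  0.03 -0.01] turn 0.86
```

View pics/w9.png

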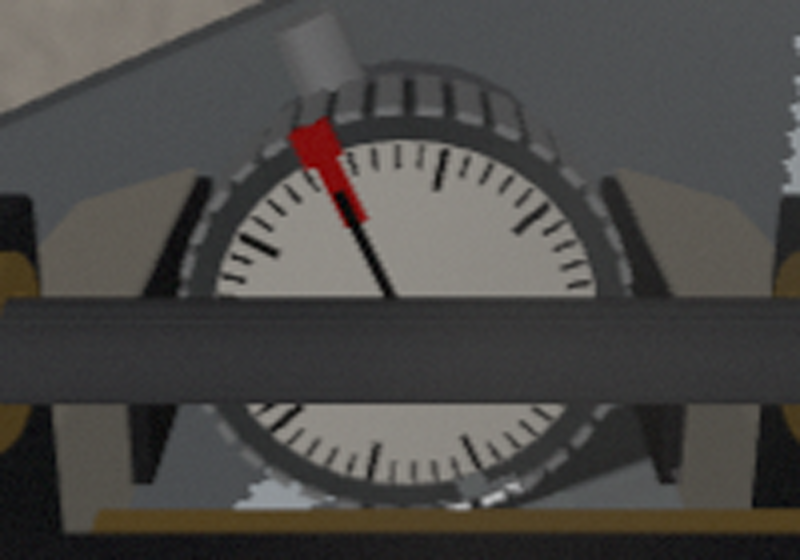

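```bash
cat > ang.py <<'E'
from h import *
import sys
def ang(im,z=.0525,verbose=True):
    f=im["frame"]; P=cloud(im); hsv=cv2.cvtColor(f,cv2.COLOR_RGB2HSV)
    red=((hsv[...,0]<8)|(hsv[...,0]>172))&(hsv[...,1]>130)&(hsv[...,2]>60)
    v=np.argwhere(red)[:,::-1]; q=onz(im,v,z)[:,:2]
    k=np.linalg.norm(q-BZ,axis=1)<.032; v=v[k];q=q[k]
    blk=(f.max(2)<60); w=np.argwhere(blk)[:,::-1]; p=onz(im,w,z)[:,:2]
    d=p-BZ; a=np.degrees(np.arctan2(d@FY,d@FX)); r=np.linalg.norm(d,axis=1)
    for c in (BZ,BZ+[0,.001],BZ-[0,.001],BZ+[.001,0]):
        d=p-c; a=np.degrees(np.arctan2(d@FY,d@FX)); r=np.linalg.norm(d,axis=1)
        kk=(r>.008)&(r<.0195)&(abs(a)<12)
        e=q-c; b=np.degrees(np.arctan2(e@FY,e@FX))
        print(len(v),kk.sum(),"pointer",a[kk].mean().round(2),"mark",b.mean().round(2),"range",b.min().round(1),b.max().round(1))
ang(get_image(sys.argv[1]))
E
python3 ang.py wrist
```

```text
189 53 pointer -6.06 mark -4.11 range -10.6 2.2
189 54 pointer -6.12 mark -4.34 range -11.3 2.2
189 54 pointer -6.07 mark -3.9 range -9.9 2.1
189 54 pointer -1.85 mark -1.8 range -7.2 4.3
```

```bash
cat > ang2.py <<'E'
from h import *
import sys
im=get_image(sys.argv[1]); f=im["frame"]; z=.0525
hsv=cv2.cvtColor(f,cv2.COLOR_RGB2HSV)
red=((hsv[...,0]<8)|(hsv[...,0]>172))&(hsv[...,1]>130)&(hsv[...,2]>60)
v=np.argwhere(red)[:,::-1]; q=onz(im,v,z)[:,:2]; q=q[np.linalg.norm(q-BZ,axis=1)<.033]
w=np.argwhere(f.max(2)<65)[:,::-1]; p=onz(im,w,z)[:,:2]; d=p-BZ
s=d@FX; t=d@FY; k=(s>.007)&(s<.0205)&(abs(t)<.005)
for it in range(3):
    c=np.polyfit(s[k],t[k],1); k&=abs(t-np.polyval(c,s))<.0012
qs=(q-BZ)@FX; qt=(q-BZ)@FY
print("pointer n",k.sum(),"slope deg",np.degrees(np.arctan(c[0])),"t at s=0 (mm)",c[1]*1000)
res=qt-np.polyval(c,qs)
for a,b in ((.012,.018),(.018,.022),(.022,.026),(.026,.031),(.01,.033)):
    j=(qs>a)&(qs<b)
    if j.sum(): print(a,b,j.sum(),"lat mm",(res[j].mean()*1000).round(2),"mid",((res[j].min()+res[j].max())*500).round(2),"deg",np.degrees(res[j].mean()/qs[j].mean()).round(2))
E
python3 ang2.py wrist
```

```text
pointer n 67 slope deg 0.5702964659245989 t at s=0 (mm) -1.4187686332743978
0.012 0.018 11 lat mm -0.83 mid -0.34 deg -2.79
0.018 0.022 28 lat mm -0.6 mid -0.34 deg -1.7
0.022 0.026 56 lat mm -0.38 mid -0.33 deg -0.9
0.026 0.031 97 lat mm -0.34 mid -0.33 deg -0.69
0.01 0.033 192 lat mm -0.42 mid -0.33 deg -0.95
```

>>> arm_command:
  deltas:
    - {"xyz":[0,0,0],"turn":0,"jaw":30}
    - {"xyz":[0,0,0],"turn":0,"jaw":30}
    - {"xyz":[0,0,0],"turn":0,"jaw":30}
    - {"xyz":[0,0,0],"turn":0,"jaw":30}
    - {"xyz":[0,0,0],"turn":0,"jaw":30}

```text
clock: 7.45
position: [0.5561, 0.1278, -0.0125]
ee_rot: [-2.642, -1.699, 0.009]
force: [-0.6, -0.5, 0.3]
width: 0.878
```

>>> arm_command:
  deltas:
    - {"xyz":[0,0,-1],"turn":0,"jaw":30}
    - {"xyz":[0,0,-3],"turn":0,"jaw":30}
    - {"xyz":[0,0,-6],"turn":0,"jaw":30}
    - {"xyz":[0,0,-9],"turn":0,"jaw":30}
    - {"xyz":[0,0,-10],"turn":0,"jaw":30}

```text
clock: 7.87
position: [0.5587, 0.129, 0.0923]
ee_rot: [2.642, 1.699, 0.0]
force: [0.5, 0.3, 0.6]
width: 0.883
```

```bash
python3 ang2.py wrist; python3 -c "
from h import *
to([.5564,.1279,.09],0)
im=get_image('wrist'); cv2.imwrite('pics/w10.png',cv2.resize(im['frame'][120:320,180:460,::-1],None,fx=2.8,fy=2.8,interpolation=cv2.INTER_CUBIC))
"
```

```text
pointer n 21 slope deg 1.051175858733854 t at s=0 (mm) -1.647823308675934
0.012 0.018 3 lat mm -1.04 mid -1.05 deg -3.53
0.018 0.022 9 lat mm -0.34 mid -0.23 deg -0.97
0.022 0.026 18 lat mm -0.19 mid -0.12 deg -0.45
0.026 0.031 30 lat mm -0.24 mid -0.27 deg -0.5
0.01 0.033 60 lat mm -0.28 mid -0.27 deg -0.64
t 7.92 pos [0.5592 0.1291 0.0927] jawaz -24.51 zax [ 1.7e-03 -3.0e-04 -1.0e+00] F [0.65 1.21 0.49] w 0.879 j [-0.08  0.48 -0.34  1.79  0.2   0.9  -0.93]
delta cm [-0.23 -0.21  0.27] turn -24.51
```

View pics/w10.png

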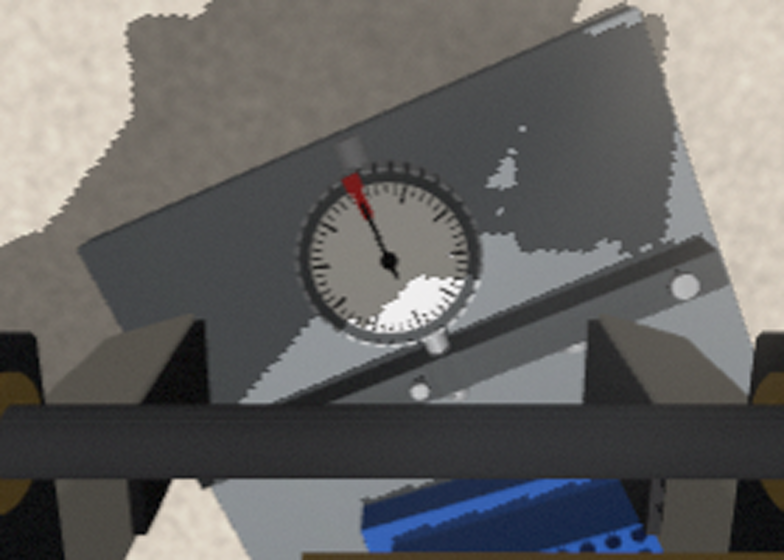

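>>> arm_command:
  deltas:
    - {"xyz":[-3.6,1.6,0],"turn":-5,"jaw":76}
    - {"xyz":[-7.3,3.2,0],"turn":-10,"jaw":76}
    - {"xyz":[-11,4.8,0],"turn":-15,"jaw":76}
    - {"xyz":[-14.8,6.4,0],"turn":-20,"jaw":76}
    - {"xyz":[-18.3,8,0],"turn":-23.4,"jaw":76}

```text
clock: 8.38
position: [0.5538, -0.0735, 0.0898]
ee_rot: [-2.237, -2.205, 0.004]
force: [0.3, -0.8, -0.4]
width: 0.703
```

```bash
sed -i 's/BZ=np.array.*/BZ=np.array([.5562,.1279]); FX=np.array([.0189,.9998]); FY=np.array([-.9998,.0189]); FO=BZ-.062*FX\ndef fw(x,y,z): return [*(FO+x*FX+y*FY),z]\ndef wf(p): d=np.array(p)[...,:2]-FO; return np.stack([d@FX,d@FY],-1)/' h.py
python3 -c "
from h import *
to(fw(-.136,-.004,.06),-1.1)
for n in ('top','wrist'):
  im=get_image(n); cv2.imwrite('pics/%s11.png'%n,im['frame'][:,:,::-1])
"; python3 tips.py
```

```text
t 8.38 pos [ 0.5538 -0.0735  0.0898] jawaz -0.84 zax [-0.002  -0.0013 -1.    ] F [ 0.34 -0.76 -0.41] w 0.703 j [ 0.34  0.47 -0.41  1.83  0.24  0.9  -0.2 ]
delta cm [0.34 0.26 2.97] turn 0.26
t 8.48 pos [ 0.5536 -0.0805  0.0892] jawaz -1.6 zax [-0.0031 -0.005  -1.    ] F [-0.24  0.75  0.13] w 0.7 j [ 0.34  0.47 -0.41  1.82  0.24  0.9  -0.2 ]
wrist -1 1437 zmax [-0.0377 -0.0377 -0.0373 -0.0372 -0.0371 -0.0368] y(5,95) [-0.0474 -0.0305] x [-0.0079  0.012 ] low-end mean [ 0.0063 -0.0326 -0.0414]
wrist 1 1411 zmax [-0.0375 -0.0373 -0.0372 -0.0371 -0.0369 -0.0368] y(5,95) [0.0335 0.0497] x [-0.0081  0.012 ] low-end mean [ 0.0062  0.0357 -0.0415]
scene -1 237 zmax [-0.0391 -0.039  -0.0386 -0.0383 -0.0379 -0.0378] y(5,95) [-0.0474 -0.0285] x [-0.0036  0.0166] low-end mean [ 0.0075 -0.0318 -0.0419]
scene 1 244 zmax [-0.0407 -0.0397 -0.0391 -0.0387 -0.0374 -0.0364] y(5,95) [0.036  0.0536] x [-0.0058  0.0166] low-end mean [ 0.0082  0.0396 -0.0413]
```

View pics/wrist11.png

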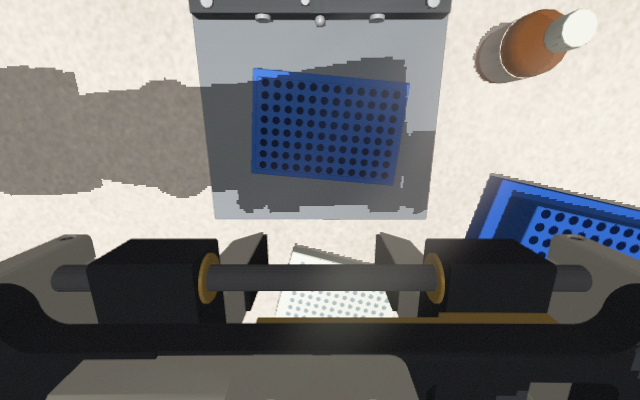

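View pics/top11.png

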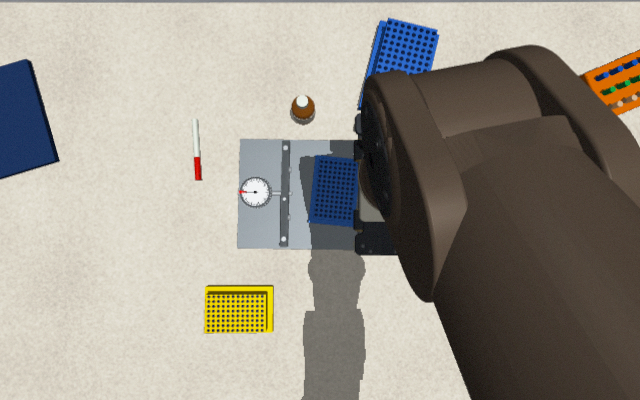

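```bash
python3 -c "
from h import *
s,R=st()
for n in ('wrist','scene'):
  im=get_image(n);P=cloud(im);Q=((P-s['position'])@R).reshape(-1,3)
  Q=Q[(abs(Q[:,0])<.03)&(abs(Q[:,1])<.07)]
  for a in range(-70,-30,4):
    for sg in (-1,1):
      q=Q[(Q[:,2]*1e3>=a)&(Q[:,2]*1e3<a+4)&(Q[:,1]*sg>0)]
      if len(q)>3: print(n,a,sg,len(q),'x',np.round(np.percentile(q[:,0],[3,50,97])*1e3,1),'y',np.round(np.percentile(q[:,1],[3,50,97])*1e3,1))
  f=im['frame']
im=get_image('scene');cv2.imwrite('pics/s12.png',cv2.resize(im['frame'][100:250,200:400,::-1],None,fx=4,fy=4,interpolation=cv2.INTER_CUBIC))
to(fw(-.136,-.004,.06),-1.1)
# rack pose from wrist
im=get_image('wrist');P=cloud(im);hsv=cv2.cvtColor(im['frame'],cv2.COLOR_RGB2HSV)
m=(hsv[...,0]>100)&(hsv[...,0]<128)&(hsv[...,1]>120);m[:,:235]=0;m[:,425:]=0;m[200:]=0
for nm,k in (('deck',m&(P[...,2]>.055)&(P[...,2]<.066)),('all',m&(P[...,2]>.028))):
  print(nm,k.sum(),cv2.minAreaRect((wf(P[k])*1000).astype(np.float32)))
"
```

```text
t 8.58 pos [ 0.5544 -0.0727  0.0897] jawaz -1.34 zax [-1.8e-03 -9.0e-04 -1.0e+00] F [0.33 0.52 0.16] w 0.703 j [ 0.34  0.47 -0.41  1.82  0.24  0.9  -0.21]
wrist -70 -1 151 x [ 6.2 11.3 11.9] y [-47.8 -38.4 -30.7]
wrist -70 1 153 x [ 7.3 11.3 12. ] y [33.6 41.5 50. ]
wrist -66 -1 146 x [ 5.6 11.3 12. ] y [-47.6 -36.7 -30.7]
wrist -66 1 137 x [ 6.1 11.3 11.9] y [33.6 40.7 50.3]
wrist -62 -1 139 x [ 4.7 11.3 11.9] y [-47.6 -38.2 -30.6]
wrist -62 1 136 x [ 4.6 11.3 12. ] y [33.5 40.1 49.9]
wrist -58 -1 138 x [ 1.7 11.2 11.9] y [-46.9 -36.  -30.5]
wrist -58 1 134 x [ 1.8 11.3 12. ] y [33.5 39.  49.7]
wrist -54 -1 127 x [-0.5 11.3 11.9] y [-47.  -36.9 -30.5]
wrist -54 1 130 x [-0.4 11.3 11.9] y [33.5 38.3 49.3]
wrist -50 -1 107 x [-1.6 11.1 11.8] y [-43.6 -33.3 -30.5]
wrist -50 1 104 x [-2.4 11.3 11.8] y [33.5 36.7 47. ]
wrist -46 -1 90 x [-4.7 10.  11.8] y [-40.5 -32.3 -30.5]
wrist -46 1 88 x [-5.  10.  11.7] y [33.6 34.8 43.7]
wrist -42 -1 70 x [-6.6  8.3 11.6] y [-37.1 -30.8 -30.5]
wrist -42 1 67 x [-6.7  9.1 11.7] y [33.6 33.9 39.3]
wrist -38 -1 9 x [-1.4  9.9 11.3] y [-33.5 -31.4 -30.
[... 653 characters left out ...]
.1 -27.9]
scene -50 1 12 x [-7.2 10.1 14.4] y [36.8 46.6 48.6]
scene -46 -1 23 x [-6.3  6.2 13.2] y [-40.9 -31.8 -28.2]
scene -46 1 12 x [-6.6  5.9 13.8] y [37.4 42.4 45. ]
scene -42 -1 20 x [-6.7  5.8 13.9] y [-32.9 -31.3 -29. ]
scene -42 1 6 x [-5.9  4.8 12.9] y [37.1 38.8 40.5]
t 8.73 pos [ 0.555  -0.0692  0.0904] jawaz -1.01 zax [-7.e-04 -1.e-04 -1.e+00] F [-0.02  0.5  -0.04] w 0.701 j [ 0.33  0.47 -0.42  1.82  0.24  0.9  -0.21]
delta cm [-0.09  0.15  3.04] turn 0.09
deck 10271 ((-82.73741912841797, -6.845249176025391), (110.09211730957031, 68.1590347290039), 84.88630676269531)
all 12186 ((-82.32107543945312, -2.712543487548828), (118.2743911743164, 85.79000854492188), 84.68821716308594)
```

View pics/s12.png

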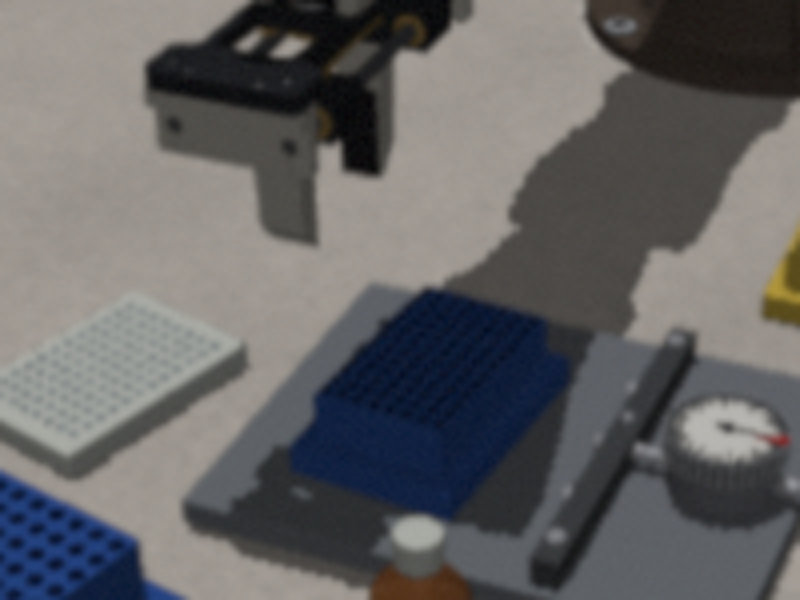

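>>> arm_command:
  deltas:
    - {"xyz":[-0.1,0.1,3],"turn":0,"jaw":25}
    - {"xyz":[-0.1,0.1,6],"turn":0,"jaw":25}
    - {"xyz":[-0.1,0.1,7.5],"turn":0,"jaw":25}
    - {"xyz":[-0.1,0.1,8.3],"turn":0,"jaw":25}
    - {"xyz":[-0.1,0.1,8.3],"turn":0,"jaw":25}

```text
clock: 9.2
position: [0.555, -0.0688, 0.0059]
ee_rot: [-2.236, -2.203, 0.003]
force: [-0.9, 0.1, 0.4]
width: 0.897
```

```bash
python3 -c "
from h import *
to(fw(-.136,-.004,.002),-1.1)
im=get_image('scene');cv2.imwrite('pics/s13.png',cv2.resize(im['frame'][120:250,220:420,::-1],None,fx=4,fy=4,interpolation=cv2.INTER_CUBIC))
im=get_image('wrist');cv2.imwrite('pics/w13.png',im['frame'][:,:,::-1])
"
```

```text
t 9.2 pos [ 0.555  -0.0688  0.0059] jawaz -0.87 zax [-3.4e-03  3.0e-04 -1.0e+00] F [-0.88  0.07  0.37] w 0.897 j [ 0.29  0.58 -0.37  1.89  0.3   0.73 -0.27]
delta cm [-0.13  0.15  0.39] turn 0.23
```

View pics/s13.png

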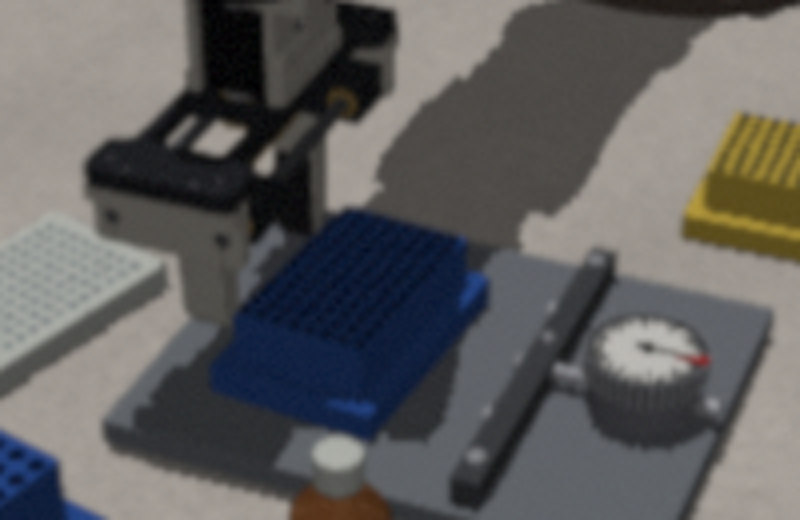

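View pics/w13.png

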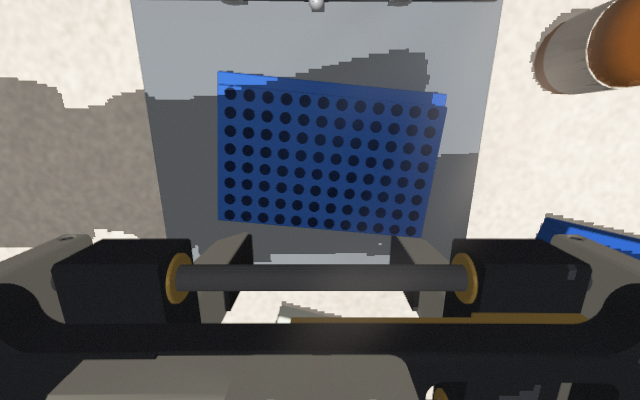

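>>> arm_command:
  deltas:
    - {"xyz":[0,0,0.4],"turn":0.2,"jaw":25}
    - {"xyz":[0.4,0,0.5],"turn":0.2,"jaw":25}
    - {"xyz":[0.9,0,0.5],"turn":0.2,"jaw":25}
    - {"xyz":[1.4,0,0.5],"turn":0.2,"jaw":25}
    - {"xyz":[1.8,0,0.5],"turn":0.2,"jaw":25}

```text
clock: 9.72
position: [0.5573, -0.0507, 0.0037]
ee_rot: [2.242, 2.199, 0.001]
force: [-1.0, -1.3, 1.8]
width: 0.9
```

```bash
cat > rk.py <<'E'
from h import *
import sys
s,R=st(); print("tool fence",wf(s["position"])*1000)
im=get_image('wrist');P=cloud(im);hsv=cv2.cvtColor(im['frame'],cv2.COLOR_RGB2HSV)
W=wf(P)*1000
m=(hsv[...,0]>100)&(hsv[...,0]<128)&(hsv[...,1]>120)&(abs(W[...,1])<85)&(W[...,0]>-135)&(W[...,0]<10)
for nm,k in (('deck',m&(P[...,2]>.055)&(P[...,2]<.066)),('ledge',m&(P[...,2]>.028)&(P[...,2]<.040))):
  if k.sum()>10:
    w=W[k]; print(nm,k.sum(),"z",np.median(P[k][:,2]).round(4),"rect",np.round(np.hstack([np.array(x).ravel() for x in cv2.minAreaRect(w.astype(np.float32))]),1))
    for y in (-45,0,45):
        j=abs(w[:,1]-y)<4
        if j.sum(): print("  y",y,"x range",np.round(np.percentile(w[j,0],[1,99]),1))
k=m&(P[...,2]>.055)&(P[...,2]<.066); p=P[k]; A=np.c_[W[k]/1000,np.ones(len(p))]; print("deck plane tilt x,y (deg), z0",np.degrees(np.linalg.lstsq(A,p[:,2],rcond=None)[0][:2]).round(2))
cv2.imwrite('pics/%s.png'%sys.argv[1],im['frame'][:,:,::-1])
E
python3 rk.py w14
```

```text
t 9.72 pos [ 0.5573 -0.0507  0.0037] jawaz -1.1 zax [ 1.e-03 -2.e-04 -1.e+00] F [-1.02 -1.31  1.78] w 0.9 j [ 0.26  0.58 -0.37  1.9   0.31  0.72 -0.31]
tool fence [-116.50370553   -4.48900833]
deck 27928 z 0.0592 rect [-71.2  -3.6 110.   67.8  89.9]
  y -45 x range [-103.9  -37.8]
  y 0 x range [-103.8  -37.8]
  y 45 x range [-103.7  -37.9]
ledge 3336 z 0.0331 rect [-32.1  -3.4   7.5 127.7   0. ]
  y -45 x range [-35.8 -28.4]
  y 0 x range [-35.8 -28.4]
  y 45 x range [-35.8 -28.5]
deck plane tilt x,y (deg), z0 [ 0.01 -0.04]
```

View pics/w14.png

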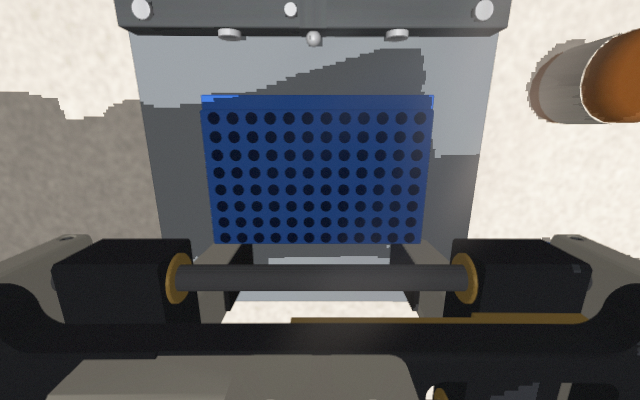

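>>> arm_command:
  deltas:
    - {"xyz":[0.5,0,0.2],"turn":0,"jaw":25}
    - {"xyz":[1.0,0,0.4],"turn":0,"jaw":25}
    - {"xyz":[1.5,0,0.5],"turn":0,"jaw":25}
    - {"xyz":[2.0,0,0.5],"turn":0,"jaw":25}
    - {"xyz":[2.3,0,0.5],"turn":0,"jaw":25}

```text
clock: 10.18
position: [0.5574, -0.0253, -0.0016]
ee_rot: [-2.24, -2.202, -0.002]
force: [-0.0, -1.9, -1.4]
width: 0.905
```

```bash
python3 rk.py w15
```

```text
t 10.18 pos [ 0.5574 -0.0253 -0.0016] jawaz -0.98 zax [ 4.e-04  1.e-03 -1.e+00] F [-0.03 -1.88 -1.38] w 0.905 j [ 0.21  0.59 -0.37  1.91  0.31  0.7  -0.35]
tool fence [-91.18790785  -4.14262731]
deck 30431 z 0.0592 rect [-46.4  -3.1  69.6 109.9   0.6]
  y -45 x range [-78.6 -12.3]
  y 0 x range [-78.6 -12.4]
  y 45 x range [-78.6 -12.6]
ledge 3549 z 0.0331 rect [-28.2  -9.7  88.2 123.3  17.1]
  y -45 x range [-10.2  -3.1]
  y 0 x range [-10.3  -3.2]
  y 45 x range [-10.4  -3.3]
deck plane tilt x,y (deg), z0 [-0.   -0.03]
```

>>> arm_command:
  deltas:
    - {"xyz":[0.2,0,0.2],"turn":0,"jaw":25}
    - {"xyz":[0.4,0,0.3],"turn":0,"jaw":25}
    - {"xyz":[0.5,0,0.4],"turn":0,"jaw":25}
    - {"xyz":[0.6,0,0.5],"turn":0,"jaw":25}
    - {"xyz":[0.6,0,0.5],"turn":0,"jaw":25}

```text
clock: 10.65
position: [0.5578, -0.0226, -0.0045]
ee_rot: [2.239, 2.199, -0.003]
force: [-8.4, -13.1, 31.3]
width: 0.902
```

```bash
python3 rk.py w16
```

```text
t 10.65 pos [ 0.5578 -0.0226 -0.0045] jawaz -1.04 zax [ 0.0011 -0.0037 -1.    ] F [ -8.4  -13.08  31.29] w 0.902 j [ 0.2   0.59 -0.36  1.91  0.32  0.7  -0.37]
tool fence [-88.45447228  -4.48454615]
deck 31666 z 0.0592 rect [-42.9  -3.   67.9 110.1   0.2]
  y -45 x range [-75.3  -9.5]
  y 0 x range [-75.2  -9.5]
  y 45 x range [-75.5  -9.6]
ledge 3791 z 0.0331 rect [-43.4  -2.7 127.   87.8  89.6]
  y -45 x range [-7.5  0. ]
  y 0 x range [-7.5 -0. ]
  y 45 x range [-7.6 -0.1]
deck plane tilt x,y (deg), z0 [-0.01 -0.02]
```

>>> arm_command:
  deltas:
    - {"xyz":[0.4,0,0.2],"turn":0,"jaw":25}
    - {"xyz":[0.5,0,0.2],"turn":0,"jaw":25}
    - {"xyz":[0.5,0,0.1],"turn":0,"jaw":25}
    - {"xyz":[0.5,0,0.1],"turn":0,"jaw":25}
    - {"xyz":[0.5,0,0.1],"turn":0,"jaw":25}

```text
clock: 11.12
position: [0.5578, -0.0221, -0.0043]
ee_rot: [2.24, 2.193, -0.008]
force: [-5.9, -13.4, 19.8]
width: 0.903
```

```bash
python3 rk.py w17; python3 -c "
from h import *
im=get_image('scene');cv2.imwrite('pics/s17.png',cv2.resize(im['frame'][120:270,260:460,::-1],None,fx=4,fy=4,interpolation=cv2.INTER_CUBIC))
im=get_image('top');cv2.imwrite('pics/t17.png',cv2.resize(im['frame'][130:260,225:390,::-1],None,fx=4.6,fy=4.6,interpolation=cv2.INTER_CUBIC))
st()"
```

```text
t 11.12 pos [ 0.5578 -0.0221 -0.0043] jawaz -1.22 zax [ 0.001  -0.0086 -1.    ] F [ -5.92 -13.41  19.84] w 0.903 j [ 0.19  0.59 -0.36  1.91  0.32  0.7  -0.38]
tool fence [-87.89553196  -4.4387991 ]
deck 31721 z 0.0592 rect [-42.8  -3.2 110.   69.4  89.8]
  y -45 x range [-74.7  -8.7]
  y 0 x range [-74.4  -8.6]
  y 45 x range [-74.3  -8.6]
ledge 3874 z 0.0331 rect [-42.9  -3.3 127.4  87.5  89.7]
  y -45 x range [-6.9  0.6]
  y 0 x range [-6.7  0.7]
  y 45 x range [-6.7  0.7]
deck plane tilt x,y (deg), z0 [-0.01 -0.04]
t 11.27 pos [ 0.5578 -0.022  -0.0043] jawaz -1.22 zax [ 0.0011 -0.0086 -1.    ] F [ -5.7  -14.29  19.47] w 0.902 j [ 0.19  0.59 -0.36  1.91  0.32  0.7  -0.38]
```

View pics/w17.png

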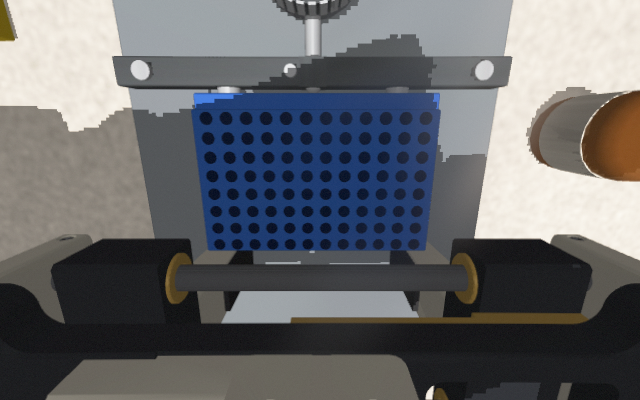

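View pics/s17.png

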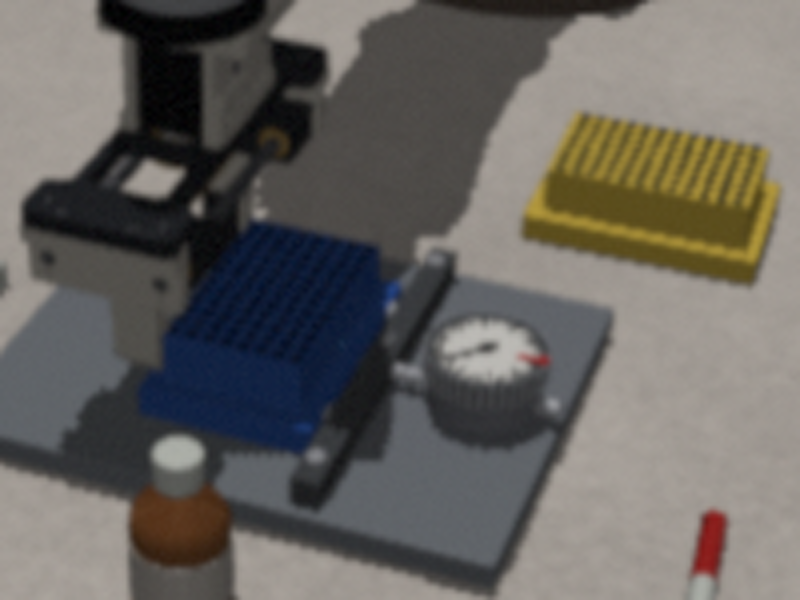

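View pics/t17.png

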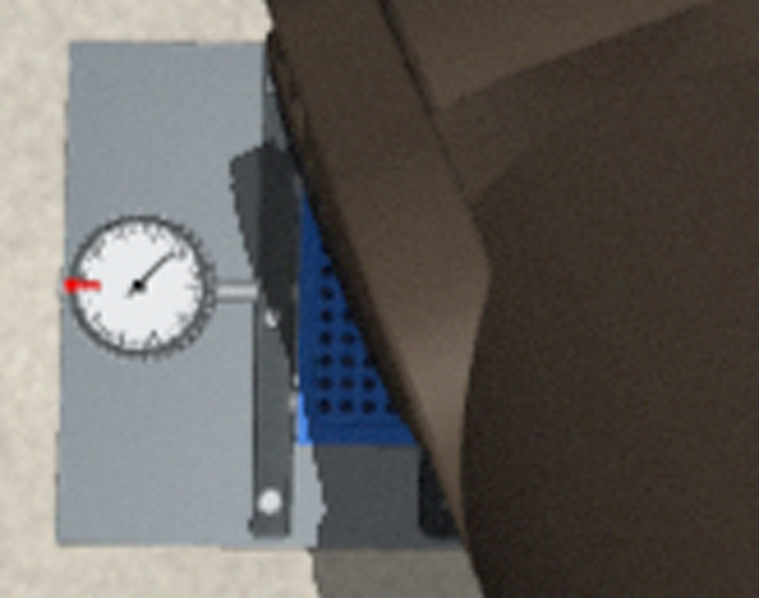

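>>> arm_command:
  deltas:
    - {"xyz":[0.5,0,0.1],"turn":0,"jaw":25}
    - {"xyz":[0.8,0,0.1],"turn":0,"jaw":25}
    - {"xyz":[0.9,0,0.1],"turn":0,"jaw":25}
    - {"xyz":[0.9,0,0.1],"turn":0,"jaw":25}
    - {"xyz":[0.9,0,0.1],"turn":0,"jaw":25}

```text
clock: 11.68
position: [0.5577, -0.0225, -0.0042]
ee_rot: [2.239, 2.183, -0.021]
force: [-5.2, -28.4, 22.1]
width: 0.903
```

```bash
python3 rk.py w18; cat > ptr.py <<'E'
from h import *
import sys
st()
im=get_image('top');f=im['frame'];cv2.imwrite('pics/%s.png'%sys.argv[1],cv2.resize(f[165:220,225:285,::-1],None,fx=10,fy=10,interpolation=cv2.INTER_CUBIC))
for z in (.0525,):
    h,w=f.shape[:2];u,v=np.meshgrid(np.arange(235,277),np.arange(170,215));px=np.c_[u.ravel(),v.ravel()]
    p=onz(im,px,z)[:,:2]; I=f[px[:,1],px[:,0]].astype(float).mean(1)
    for c in (BZ+[0,0],BZ+[.0005,0],BZ+[0,.0005]):
        d=p-c; r=np.linalg.norm(d,axis=1);a=np.degrees(np.arctan2(d@FY,d@FX))
        k=(r>.006)&(r<.018); wt=np.clip(150-I[k],0,None); aa=np.radians(a[k])
        print("pointer dir",np.degrees(np.angle((wt*np.exp(1j*aa)).sum())).round(1),"n",(wt>0).sum(),"lvl",np.percentile(I[k],[2,10,50]))
    R=f.astype(int); red=(R[px[:,1],px[:,0],0]>R[px[:,1],px[:,0],1]*1.6)
    d=p[red]-BZ; wt=(R[px[:,1],px[:,0],0]-R[px[:,1],px[:,0],1])[red]; print("mark",red.sum(),np.degrees(np.angle((wt*(d@FX+1j*(d@FY))).sum())).round(1))
E
python3 ptr.py t18
```

```text
t 11.68 pos [ 0.5577 -0.0225 -0.0042] jawaz -1.45 zax [ 2.000e-04 -1.930e-02 -9.998e-01] F [ -5.25 -28.35  22.14] w 0.903 j [ 0.18  0.59 -0.35  1.91  0.33  0.7  -0.39]
tool fence [-88.37442771  -4.33252782]
deck 31886 z 0.0592 rect [-42.6  -3.2  68.9 110.1   0. ]
  y -45 x range [-75.   -8.7]
  y 0 x range [-74.6  -8.8]
  y 45 x range [-74.4  -8.6]
ledge 4074 z 0.0331 rect [-42.7  -3.2 127.4  86.7  89.8]
  y -45 x range [-7.1  0.3]
  y 0 x range [-7.3  0.6]
  y 45 x range [-7.1  0.8]
deck plane tilt x,y (deg), z0 [-0.   -0.04]
t 11.73 pos [ 0.5577 -0.0225 -0.0042] jawaz -1.45 zax [ 3.000e-04 -1.920e-02 -9.998e-01] F [ -4.94 -27.51  21.93] w 0.901 j [ 0.18  0.59 -0.35  1.91  0.33  0.7  -0.39]
pointer dir -129.9 n 6 lvl [143.98666667 228.4        233.        ]
pointer dir -131.7 n 6 lvl [145.72666667 228.36666667 233.        ]
pointer dir -117.3 n 7 lvl [143.50666667 224.4        233.        ]
mark 21 -1.3
```

View pics/t18.png

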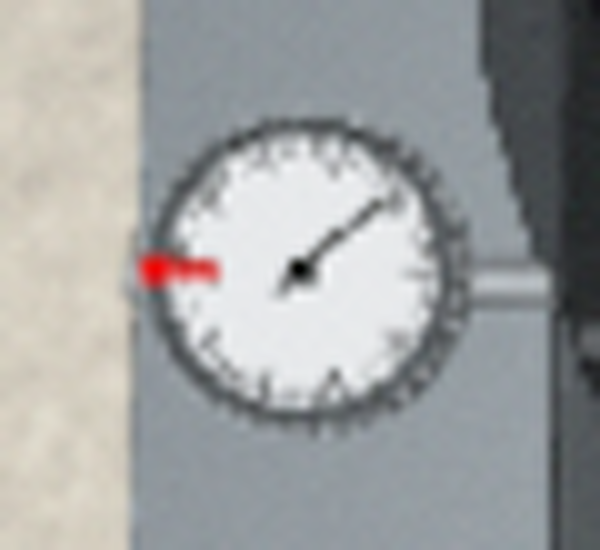

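```bash
python3 - <<'E'
from h import *
for i in range(8):
    im=get_image('scene')
s,R=st()
cv2.imwrite('pics/s19.png',im['frame'][:,:,::-1])
E
python3 rk.py w19 | head -6; python3 ptr.py t19
```

```text
t 12.18 pos [ 0.5577 -0.0225 -0.0042] jawaz -1.45 zax [ 2.000e-04 -1.920e-02 -9.998e-01] F [ -7.14 -27.55  22.77] w 0.901 j [ 0.18  0.59 -0.35  1.91  0.33  0.7  -0.39]
t 12.18 pos [ 0.5577 -0.0225 -0.0042] jawaz -1.45 zax [ 2.000e-04 -1.920e-02 -9.998e-01] F [ -7.14 -27.55  22.77] w 0.901 j [ 0.18  0.59 -0.35  1.91  0.33  0.7  -0.39]
tool fence [-88.36808502  -4.3178436 ]
deck 31898 z 0.0592 rect [-42.8  -3.3  69.2 110.6   0. ]
  y -45 x range [-75.   -8.7]
  y 0 x range [-74.7  -8.8]
  y 45 x range [-74.3  -8.6]
t 12.23 pos [ 0.5577 -0.0225 -0.0042] jawaz -1.46 zax [ 3.000e-04 -1.910e-02 -9.998e-01] F [ -5.99 -27.62  22.48] w 0.902 j [ 0.18  0.59 -0.35  1.91  0.33  0.7  -0.39]
pointer dir -130.0 n 6 lvl [141.89333333 227.66666667 233.        ]
pointer dir -131.8 n 6 lvl [143.81333333 227.66666667 233.        ]
pointer dir -117.5 n 7 lvl [142.55333333 224.5        233.        ]
mark 21 -1.3
```

View pics/s19.png

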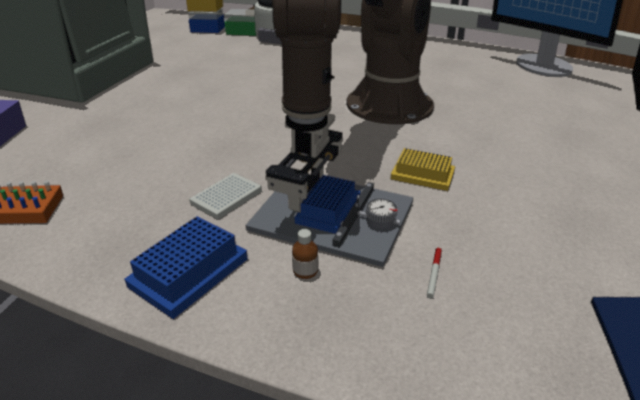

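View pics/t19.png

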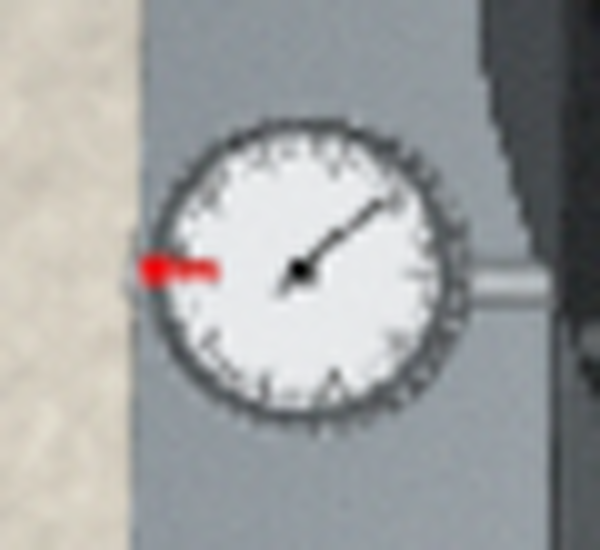

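Steady hold: pointer about 0.39 to 0.4 turn, red mark at zero (155,270), rack square and flat. The bottle, plate and pen are at their original pixels. Handing in.

```bash
python3 -c "
from cell import *
print(sign_off())"
```

```text
the job is handed in; nothing more can be done
None
```

The gauge is zeroed and the blue rack is held home against both buttons. I handed the job in at about 12.2 s with the arm still pushing.

**Zeroing:** I gripped the bezel across and turned it about 64° clockwise with nothing touching the plunger. After release, the wrist camera put the red mark within about 1° of the pointer. The top camera later measured the mark 1.3° from the fence's +x direction.

**Pushing the rack home:** Two spread fingertips behind the deck wall squared the rack and drove it home. The arm is still pushing with about 28 N towards the fence and 22 N down.

**Last checks:**
- The rack's origin is 42.6 to 42.9 mm from the button plane, against 43 mm nominal. Both ends are level to about 0.5 mm, the deck tilt is about 0°, and nothing moved over the last half second.
- The pointer turned about 142°, or 0.39 turn, which reads as about 3.9 mm of travel. I read this by eye from the top picture.
- The bottle, plate and pen are at the same pixels as at the start.

**What disagreed or failed:**
- **Fingertip height:** The reported TCP was about 38 mm beyond the real fingertips, so my first bezel grip closed above the ring without moving anything. I corrected it from the depth images.
- **Firmness of the push:** An earlier hold at 13 N forward read about 0.2 mm less travel, so I pushed harder before handing in.
- **Pointer check:** My automatic pointer fit was not usable because it found too few dark pixels.
- **Rack position:** The rack sits about 3 mm off-centre along the fence.

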